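Fan the levelling plates along the sloping tray

TASK

Fan the four aluminium levelling plates along the sloping tray as an overlapping row, one after another from the left-hand end (as seen from the robot) in order of width, narrowest first and widest last: each lies lengthwise along the tray, centred at its own notch, lower long edge close against the ledge, and laps over the right-hand end of the plate before it, its own right-hand end down on the tray. Set the plates down rather than dropping them, do not touch the light bar above the tray, and leave the other things on the bench where they are.

Things in the scene. Friction and masses are not known exactly. Their poses are not given: they have to be found in the camera images.
- tray: Fixed wooden tray, flat face 108 x 262 sloping up at 30 deg away from the robot. Ledge on its low edge: five teeth 8 thick, 12 wide, 18 high, centred 47 apart; between them four 35 mm notches, open down to the face and to the front, room for a fingertip. Nothing of it stands in front of the ledge. Origin: centre of its foot on the mat; y level along the ledge to the left.
- ledge (a point): Point on the tray's face at the ledge's upslope side, middle tooth; 45 mm above the mat. x up the slope (30 deg), y level along the ledge to the left seen from the robot, z square out of the face. Teeth at y = -94, -47, 0, 47, 94 mm, notches at y = 70.5, 23.5, -23.5, -70.5 mm; face from x = -10 to 98 mm.
- light_bar: Fixed white bar above the tray, parallel to the ledge, 16 diameter, 330 long, on two 12 mm square posts 160 mm either side of its middle. Origin: its middle, 225 mm above the mat, 50 mm (level) beyond the ledge line; y along the bar. It blocks a gripper coming straight down on the tray; one leaning back towards the robot, square to the face, passes.
- plate_a: The narrowest of four flat plain aluminium levelling plates: 28 wide (x), 80 long (y), 7 thick (z), about 42 g (it varies). Origin: centre of the underside; z up through the thickness. It starts lying flat on the bench mat, whose top is 2 mm above the work surface.
- plate_b: The second narrowest of four flat plain aluminium levelling plates: 38 wide (x), 80 long (y), 7 thick (z), about 57 g (it varies). Origin: centre of the underside; z up through the thickness. It starts lying flat on the bench mat, whose top is 2 mm above the work surface.
- plate_c: The second widest of four flat plain aluminium levelling plates: 48 wide (x), 80 long (y), 7 thick (z), about 73 g (it varies). Origin: centre of the underside; z up through the thickness. It starts lying flat on the bench mat, whose top is 2 mm above the work surface.
- plate_d: The widest of four flat plain aluminium levelling plates: 58 wide (x), 80 long (y), 7 thick (z), about 88 g (it varies). Origin: centre of the underside; z up through the thickness. It starts lying flat on the bench mat, whose top is 2 mm above the work surface.
- oil: Bystander: blue plastic oil bottle standing, diameter 42, 130 tall mm; loose. Origin: its underside on the mat.
- pot: Bystander: dark steel pot of brushes standing, diameter 72, 95 tall, brush handles reaching to 150 mm; loose. Origin: its underside on the mat.
- joint: Bystander: black clarinet joint with metal rings standing upright, foot diameter 54, 170 tall mm; loose. Origin: its underside on the mat.
- tin: Bystander: amber glass jar with black lid, diameter 56, 60 tall mm; loose. Origin: its underside on the mat.
- driver: Bystander: small screwdriver with wooden handle lying along its x axis, 160 long, up to about 25 high mm; loose. Origin: about its middle, at mat height.
- key: Bystander: silver clarinet key (rod 85 long along y, two round cups), lying, about 10 high mm; loose. Origin: its underside on the mat.
- corks: Bystander: small cork block 50 x 35 x 30 mm; loose. Origin: its underside on the mat.
Not all that is in view belongs to the job. What is shaped like the plate_a but brown or green is not meant.

How it is judged:
On the way, in this order (a step that is already met when the one before it is completed fails the run):
1. the narrowest plate is laid flat on the tray in the left-hand notch place, and let go (x of plate_a in the frame of ledge between 0.01 and 0.022 m and y of plate_a in the frame of ledge between 0.0595 and 0.0815 m and z of plate_a in the frame of ledge between -0.003 and 0.003 m and angle between the x axis of plate_a and the x axis of ledge, either way round below 0.14 rad and angle between the z axis of plate_a and the z axis of ledge, either way round below 0.26 rad and linear speed of plate_a below 0.02 m/s and contact force between the fingers and plate_a below 0.05 N), for 0.2 s.
2. the second narrowest plate is laid at the next notch, lapping over the one before, and let go (x of plate_b in the frame of ledge between 0.015 and 0.027 m and y of plate_b in the frame of ledge between 0.0125 and 0.0345 m and z of plate_b in the frame of ledge between 0.0035 and 0.01 m and angle between the x axis of plate_b and the x axis of ledge, either way round below 0.14 rad and angle between the z axis of plate_b and the z axis of ledge, either way round below 0.26 rad and linear speed of plate_b below 0.02 m/s and contact force between the fingers and plate_b below 0.05 N and distance between plate_b and plate_a between 0.036 and 0.058 m), for 0.2 s.
3. the second widest plate is laid at the next notch, lapping over the one before, and let go (x of plate_c in the frame of ledge between 0.02 and 0.032 m and y of plate_c in the frame of ledge between -0.0345 and -0.0125 m and z of plate_c in the frame of ledge between 0.0035 and 0.01 m and angle between the x axis of plate_c and the x axis of ledge, either way round below 0.14 rad and angle between the z axis of plate_c and the z axis of ledge, either way round below 0.26 rad and linear speed of plate_c below 0.02 m/s and contact force between the fingers and plate_c below 0.05 N and distance between plate_c and plate_b between 0.036 and 0.058 m), for 0.2 s.
4. the widest plate is laid at the next notch, lapping over the one before, and let go (x of plate_d in the frame of ledge between 0.025 and 0.037 m and y of plate_d in the frame of ledge between -0.0815 and -0.0595 m and z of plate_d in the frame of ledge between 0.0035 and 0.01 m and angle between the x axis of plate_d and the x axis of ledge, either way round below 0.14 rad and angle between the z axis of plate_d and the z axis of ledge, either way round below 0.26 rad and linear speed of plate_d below 0.02 m/s and contact force between the fingers and plate_d below 0.05 N and distance between plate_d and plate_c between 0.036 and 0.058 m), for 0.2 s.
At the end, for the whole second after the job is handed in: All four lie released and still on the tray, narrow to wide from left: centres within 11 mm of their notches and 36-58 mm apart, lower edges 4 mm below to 8 mm above the ledge line, square within 8 deg, within 15 deg of the face; the first flat, undersides of the others 3.5-10 mm off it (all of step 1 and all of step 2 and all of step 3 and all of step 4); the robot touches nothing.
It fails at once if a bystander is moved by more than 25 mm (distance of any of oil, pot, joint, tin, driver, key, corks from where it was at the start of the episode above 0.025 m).
It fails at once if a standing bystander is knocked over (angle between any of oil, pot, joint, tin's own z axis and vertical above 0.5 rad).
It fails at once if the light bar or its posts are touched with more than 3 N (contact force between light_bar and anything else above 3 N).
It fails at once if a plate is dropped: it moves faster than 0.7 m/s out of the fingers ((linear speed of plate_a above 0.7 m/s and contact force between the fingers and plate_a below 0.05 N) or (linear speed of plate_b above 0.7 m/s and contact force between the fingers and plate_b below 0.05 N) or (linear speed of plate_c above 0.7 m/s and contact force between the fingers and plate_c below 0.05 N) or (linear speed of plate_d above 0.7 m/s and contact force between the fingers and plate_d below 0.05 N)).
It also fails if it takes over 72 s, if anything falls off the work surface, if the arm or the gripper's body presses on something with over 40 N, if the wrist force passes 120 N, or if a joint passes its speed limit or range.

ROBOT

A 6-joint arm with a two-finger parallel gripper is mounted at the origin on the work surface. World frame = base frame: x ahead of the robot, y to its left, z up, the work surface at z = 0. Lengths are in m, angles in rad, forces in N, time in s.
With the tool pointing down it reaches from about 0.35 to 0.875 m from the base axis. Payload 4.2 kg.
Tool frame: the origin (TCP) lies at the very end of the fingers, on their centre line; the grasp point (between the pads) lies 19 mm behind it; z points along the fingers, y is the line along which they close (so a half turn about z gives the same grasp; the last joint's range is limited). The gripper opens to 87 mm and grips with 3 to 60 N. Pads are 19 mm wide; open, the fingers measure 117 mm over their backs; the gripper's body (75 mm by 190 mm) begins 51 mm behind the grasp point.
Start: joints at [1.452, 0.385, 0.008, 0, -1.194, -0.259], TCP at [0.231, 0.581, 0.223] pointing down, gripper open.
Joint ranges: [-3.14, 3.14], [-1.21, 2.06], [-1.07, 1.41], [-3.16, 2.05], [-2.99, -0.16], [-3.1, 3.1]. Speed limits (rad/s): [2.79, 2.79, 3.14, 3.14, 3.14, 3.14].

INTERFACE

Orientations are given as a unit quaternion [x, y, z, w].
In Python, from cell import * gives the robot as it stands.
- The arm moves only by the tool servo_tool, never from a script. Its argument "steps" is a list of rows, each a list of 5 numbers: the shift along the tool's x, y, z in m, then the turn about the tool's z in rad, then the gripper's target within -1 to 1 (fully open at 1, half-way at 0, shut at -1). In form: [[tx, ty, tz, roll, fingers], ...]. A call has exactly 8 rows; each row shifts and turns the commanded pose from where the row before left it, along the tool's axes as they then stand; what a row does not reach is not made up. A row lasts 1/10 s, in which the tool goes at most 50 mm and 8.59 degrees, less where a joint would pass 70% of its speed; a pose out of reach is approached as far as the arm can. A call with a gripper value outside its range is refused whole. The fingers move at their own pace and stop on an object; the grip force is fixed at half the most. Time passes only in rows, so rows that do not move let the fingers close, or fill a call up. It gives the time, the measured TCP pose, the force, the opening and the grip force at its end, in the units of the state.
- sense(): the state, without advancing time (a new reading comes with each control period).
- read_camera(name): name is "scene" or "top"; returns (picture, depth): 384x512x3 uint8, blue, green, red; 384x512 float32, m along the optical axis (not along the pixel's ray), 0 where there is no reading.
- camera_info(name): a dict with "fx", "fy", "cx", "cy" (pixels), "camera_from_world" (4x4, takes a point from world to camera coordinates). Camera axes: x right, y up, looking along -z (the intrinsics and any distortion apply to the point x, -y, -z); pixel columns grow to the right and rows downward; lengths in m; the calibration is good to about 2 mm. A picture is of the moment at which its call begins. camera_info takes no time and is no camera call.
- finish_job(): hands the job in; it is judged then, once.
Trained networks look in the newest picture that a camera, given by its name, has taken for a name from the list of things; names that differ only in an ending like _2 or _b are one class to them, and where a whole thing is asked for, a point or a joint stands for the part that bears it (a point fixed in the world has none). Each returns a list of dicts, best first, with "conf" (0 to 1); they miss things now and then, are a little off and sometimes report something else, mostly with a low value. They report only what shows in the picture. A call takes as long as a camera call. They do not tell look-alikes from the thing itself.
- regions_of(query, camera): "region" (384x512 bool, what is visible of it) and "bbox" ([left, top, right, bottom] in pixels, round what is visible of it).
The state is a dict: "clock": time; "joints": joint angles; "qvel": joint speeds; "effort": joint torques, N m; "position": TCP position; "eef_rot": TCP orientation; "ft_force": force on the tool from outside, world axes, zero at the start; "moment": the same for the moment, N m; "width": finger opening in m; "grasp_force": force on a finger pad.
Only numpy, scipy, OpenCV 4.12 (cv2) and the standard library are available. Lean on these libraries where they do the work, as an engineer would, in place of code of your own. Each camera call takes 0.05 s, during which the arm holds its last target. There are 200 camera calls.

## Working session

There is one attempt and no reset: what is moved stays moved. The work goes in short steps, Python scripts to look and compute and a tool call to move; the robot and the scene stay as the last step left them, time stands still between calls to the robot, and variables do not carry over. Pictures are saved under pics/ and viewed, at most 10 in all, crops included, and the job is handed in when it is done.

Besides the shell and the picture viewer there is one more tool, called in YAML: its name, and indented under it one key for each argument. servo_tool: Moves the arm, as the interface text tells. Its arguments: {"type":"object","properties":{"steps":{"type":"array","items":{"type":"array","items":{"type":"number"}}}},"required":["steps"]}

```bash
mkdir -p pics; ls; python3 - <<'E'
from cell import *
import cv2,numpy as np
for n in("scene","top"):
    p,d=read_camera(n); cv2.imwrite(f"pics/{n}0.png",cv2.resize(p,(800,600))); 
    i=camera_info(n); print(n,i)
s=sense(); print(s)
E
```

```text
pics
scene {'fx': 382.3971563124944, 'fy': 382.3971563124944, 'cx': 258.1173937989649, 'cy': 192.66777029973184, 'camera_from_world': array([[ 0.87140924,  0.49021063,  0.01842481, -0.4995206 ],
       [-0.33145305,  0.56067836,  0.7588008 ,  0.04207202],
       [ 0.36164182, -0.66733299,  0.65106211, -1.73262736],
       [ 0.        ,  0.        ,  0.        ,  1.        ]])}
top {'fx': 490.3122085380671, 'fy': 490.3122085380671, 'cx': 235.34108316938, 'cy': 192.4550604337654, 'camera_from_world': array([[ 0.00941394, -0.99991694, -0.00880334,  0.05660294],
       [ 0.99177298,  0.00821259,  0.12774552, -0.53084075],
       [-0.12766261, -0.00993351,  0.99176791, -1.57861596],
       [ 0.        ,  0.        ,  0.        ,  1.        ]])}
{'clock': 0.1, 'joints': array([ 1.45158691e+00,  3.85456014e-01,  6.77989284e-03, -4.31248454e-04,
       -1.19399847e+00, -2.58588500e-01]), 'qvel': array([-3.68201271e-04,  2.18913719e-04,  4.02074689e-03,  2.99807192e-03,
       -5.09213232e-05, -1.20416421e-03]), 'effort': array([ 1.23258571e-03, -3.91690743e+01,  1.87935555e+01,  4.23192054e+00,
        1.34764754e-02, -7.13417080e-05]), 'position': array([0.23034127, 0.58043402, 0.22159063]), 'eef_rot': array([ 9.82196192e-01, -1.87855580e-01, -1.34541966e-04,  9.50807081e-04]), 'ft_force': array([-0.22616519, -0.43826783, -0.04751835]), 'moment': array([ 0.00739311,  0.02229566, -0.03594607]), 'grasp_force': 0.0, 'width': 0.08710542921371794}
```

View pics/scene0.png

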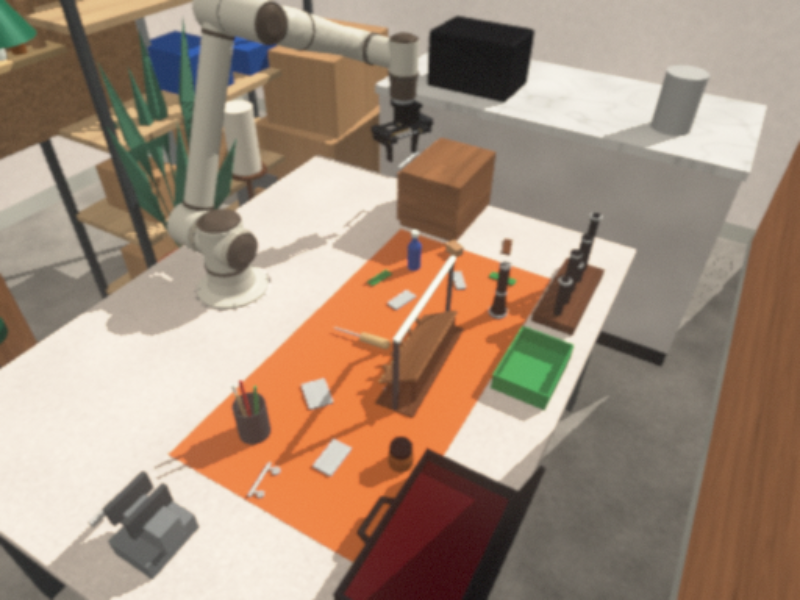

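View pics/top0.png

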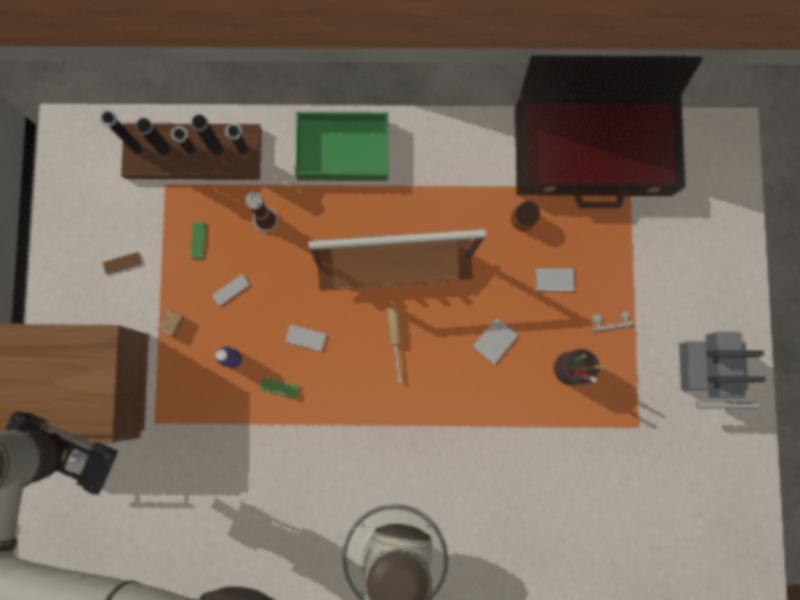

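The scene and top pictures show four silver plates, at about (232,290), (306,338), (555,280) and (496,341) in the top view. The green and brown strips are decoys. The tray and bar lie around (400,260), and the bar is rotated slightly. Next I'll measure them.

```bash
cat > h.py <<'E'
from cell import *
import cv2,numpy as np
def unproj(cam,u,v,depth=None,z=None):
    i=camera_info(cam); T=np.linalg.inv(i["camera_from_world"])
    u=np.asarray(u,float);v=np.asarray(v,float)
    r=np.stack([(u-i["cx"])/i["fx"],-(v-i["cy"])/i["fy"],-np.ones_like(u)],-1)
    R=T[:3,:3];o=T[:3,3]; w=r@R.T
    s=depth if depth is not None else (z-o[2])/w[...,2]
    return o+w*np.asarray(s)[...,None]
def rects(p,cam,z,min_a=500):
    """silver rectangles: low saturation on orange mat, 4x upsampled"""
    k=4; big=cv2.resize(p,None,fx=k,fy=k,interpolation=cv2.INTER_CUBIC)
    return big,k
E
python3 - <<'E'
from h import *
p,d=read_camera("top")
rs=regions_of("plate_a","top")
k=8
for r in rs:
    x0,y0,x1,y1=[int(t) for t in r["bbox"]]
    X0,Y0=x0-6,y0-6; c=p[Y0:y1+7,X0:x1+7]
    big=cv2.resize(c,None,fx=k,fy=k,interpolation=cv2.INTER_CUBIC)
    B=big[...,0].astype(float); med=p[y0:y1+1,x0:x1+1][r["region"][y0:y1+1,x0:x1+1]].mean(0)
    m=(B>(np.percentile(B,95)+np.percentile(B,10))/2).astype(np.uint8)
    cs,_=cv2.findContours(m,cv2.RETR_EXTERNAL,cv2.CHAIN_APPROX_NONE)
    ct=max(cs,key=cv2.contourArea)[:,0,:].astype(float)
    uv=(ct+.5)/k-.5+[X0,Y0]
    w=unproj("top",uv[:,0],uv[:,1],z=.009)
    (cx,cy),(a,b),ang=cv2.minAreaRect((w[:,:2]*1000).astype(np.float32))
    A=cv2.contourArea((w[:,:2]*1000).astype(np.float32))
    if a<b: ang+=90
    ang=(ang+90)%180-90   # direction of the long side in world xy
    print(round(r["conf"],2),r["bbox"],"ctr %.1f %.1f L %.1f W %.1f area/80 %.1f ang %.1f"%(cx,cy,max(a,b),min(a,b),A/80,ang),med.round())
for n in("light_bar","tray"):
    r=regions_of(n,"top")[0]; print(n,r["conf"],r["bbox"])
    v,u=np.nonzero(r["region"]&(d>0)); w=unproj("top",u,v,depth=d[v,u])
    if n=="light_bar":
        q=w[(abs(w[:,2]-.232)<.012)]; print(len(q),"z",np.percentile(q[:,2],[5,50,95]))
        pf=np.polyfit(q[:,1],q[:,0],1); print("x=%.4f*y+%.4f"%tuple(pf),"y range",np.percentile(q[:,1],[0,1,99,100]))
    np.save(n,w)
w=np.load("tray.npy"); pf0=np.array(pf); th=np.arctan(pf[0])
# level coordinate along slope s (rel. to bar axis-50mm), t along ledge
n=np.array([np.cos(th),-np.sin(th)])
s=w[:,:2]@n-pf[1]*np.cos(th)+.05; t=w[:,:2]@np.array([np.sin(th),np.cos(th)])
print("th deg",np.degrees(th),"t rng",np.percentile(t,[1,50,99]))
for a in np.arange(-.025,.1,.005):
    m=(s>=a)&(s<a+.005)
    if m.sum()>3: print("%.3f n%d z med %.4f p90 %.4f p10 %.4f"%(a+.0025,m.sum(),np.median(w[m,2]),*np.percentile(w[m,2],[90,10])), "ideal",round(.047+(a+.0025)*np.tan(np.pi/6),4))
E
```

```text
0.82 [183.4, 206.0, 206.1, 222.6] ctr 454.6 194.4 L 82.1 W 40.3 area/80 38.8 ang 75.7 [142. 148. 153.]
0.77 [65.1, 163.4, 89.8, 175.4] ctr 609.0 596.5 L 128.3 W 85.1 area/80 132.7 ang -89.5 [ 60.  77. 102.]
0.75 [168.5, 241.7, 191.0, 253.7] ctr 350.8 243.9 L 119.0 W 81.6 area/80 82.0 ang -89.5 [55. 92. 68.]
0.7 [124.3, 141.3, 133.0, 168.6] ctr 666.3 435.0 L 81.9 W 31.1 area/80 26.3 ang -1.8 [ 65. 112.  78.]
0.67 [340.9, 171.9, 369.9, 185.5] ctr 584.2 -337.7 L 82.5 W 50.0 area/80 49.6 ang -89.5 [141. 147. 149.]
0.59 [302.6, 205.5, 330.8, 231.2] ctr 451.2 -208.2 L 82.2 W 60.7 area/80 58.3 ang -39.3 [139. 144. 146.]
0.53 [137.9, 174.2, 161.0, 194.3] ctr 556.1 357.9 L 81.8 W 30.3 area/80 29.0 ang -54.2 [138. 145. 149.]
0.34 [327.5, 130.3, 347.5, 148.1] ctr 718.9 -267.1 L 106.8 W 86.2 area/80 51.5 ang 0.4 [34. 47. 72.]
light_bar 0.64 [197.0, 150.2, 312.1, 169.5]
602 z [0.22622575 0.23277478 0.23817709]
x=-0.0772*y+0.6219 y range [-0.15686668 -0.1535355   0.16628284  0.16951803]
tray 0.91 [198.9, 148.0, 313.4, 183.1]
th deg -4.415914905907163 t rng [-0.20394042 -0.04430104  0.11906546]
-0.
[... 529 characters left out ...]
033 n149 z med 0.0638 p90 0.0689 p10 0.0098 ideal 0.0658
0.038 n171 z med 0.0669 p90 0.0723 p10 0.0082 ideal 0.0687
0.043 n296 z med 0.0762 p90 0.2325 p10 0.0611 ideal 0.0715
0.048 n434 z med 0.2019 p90 0.2357 p10 0.0658 ideal 0.0744
0.053 n350 z med 0.2291 p90 0.2363 p10 0.0717 ideal 0.0773
0.058 n240 z med 0.0822 p90 0.2328 p10 0.0723 ideal 0.0802
0.063 n150 z med 0.0801 p90 0.0866 p10 0.0138 ideal 0.0831
0.068 n174 z med 0.0837 p90 0.0904 p10 0.0099 ideal 0.086
0.073 n57 z med 0.0830 p90 0.0881 p10 0.0030 ideal 0.0889
0.078 n23 z med 0.0075 p90 0.0117 p10 0.0034 ideal 0.0917
0.083 n26 z med 0.0078 p90 0.0146 p10 0.0020 ideal 0.0946
0.088 n32 z med 0.0090 p90 0.0922 p10 0.0025 ideal 0.0975
```

```bash
cat >> h.py <<'E'
def proj(cam,P):
    i=camera_info(cam);c=np.asarray(P)@i["camera_from_world"][:3,:3].T+i["camera_from_world"][:3,3]
    return np.stack([i["cx"]+i["fx"]*c[:,0]/-c[:,2],i["cy"]-i["fy"]*c[:,1]/-c[:,2]],-1)
E
python3 - <<'E'
from h import *
for cam in("top","scene"):
    p,d=read_camera(cam); r=regions_of("light_bar",cam)[0]
    x0,y0,x1,y1=[int(t) for t in r["bbox"]]
    # bar axis from colour: bluish/white vs surroundings, in dilated region
    reg=cv2.dilate(r["region"].astype(np.uint8),np.ones((5,5)))>0
    m=reg&(p.min(2)>np.percentile(p[r["region"]].min(1),60)*.7)
    v,u=np.nonzero(m); w=unproj(cam,u,v,z=.229 if cam=="top" else .229)
    pf=np.polyfit(w[:,1],w[:,0],1); res=w[:,0]-np.polyval(pf,w[:,1]); k=abs(res)<.012
    pf=np.polyfit(w[k,1],w[k,0],1); print(cam,r["conf"],len(u),"x=%.4f y+%.4f"%tuple(pf),"y",np.percentile(w[k,1],[0,1,99,100]),"w",np.percentile(w[k,0]-np.polyval(pf,w[k,1]),[2,98]))
p,d=read_camera("top")
th=np.radians(-3.9); yc=.0065; bx=.6219-.0772*yc
ex=np.array([np.cos(th),-np.sin(th)]) if 0 else np.array([np.cos(-th),np.sin(-th)])
def W(a,t,z): # a level beyond ledge, t along ledge left
    return np.r_[np.array([bx,yc])+np.array([np.cos(-th),np.sin(-th)])*(a-.05)+np.array([-np.sin(-th),np.cos(-th)])*t,z]
k=6; o=np.array([190,135])
big=cv2.resize(p[135:200,190:322],None,fx=k,fy=k,interpolation=cv2.INTER_CUBIC)
def L(pts,c): cv2.polylines(big,[np.int32(((proj("top",np.array(pts))-o+.5)*k))],False,c,1)
f=lambda x,t:W(x*np.cos(np.pi/6),t,.047+x*.5)
L([f(0,-.131),f(0,.131),f(.098,.131),f(.098,-.131),f(0,-.131)],(0,255,0))
for t in(-.094,-.047,0,.047,.094):
    q=[W(0-.009,tt+t,.047+.0156) for tt in(-.006,.006)]; q2=[W(-.009-.0069,tt+t,.0586) for tt in(.006,-.006)]
    L(q+q2+q[:1],(255,0,0))
L([W(.05,-.165,.235),W(.05,.165,.235)],(0,0,255))
cv2.imwrite("pics/tray.png",big)
E
```

```text
top 0.37 184 x=1.2644 y+0.4405 y [0.00226547 0.00227399 0.02549965 0.02551241] w [-0.01125262  0.01089846]Traceback (most recent call last):
  File "<stdin>", line 3, in <module>
IndexError: list index out of range
```

```bash
cat > m.py <<'E'
from h import *
def model(th,bx,yc):
    e=np.array([np.cos(th),np.sin(th)]);g=np.array([-np.sin(th),np.cos(th)])
    return lambda a,t,z: np.r_[np.array([bx,yc])+e*(a-.05)+g*t,z]
E
python3 - <<'E'
from m import *
p,d=read_camera("top")
# bar centre line, column by column, brightness-weighted
g=p[...,0].astype(float); us=np.arange(206,305); vs=[]
for u in us:
    v0=157-(u-198)*7/112; v=np.arange(int(v0)-6,int(v0)+7); c=g[v,u]-np.median(g[v,u]); c=np.clip(c-.4*c.max(),0,None); vs.append((c*v).sum()/c.sum())
pf=np.polyfit(us,vs,1); r=vs-np.polyval(pf,us); k=abs(r)<.6; pf=np.polyfit(us[k],np.array(vs)[k],1)
w=unproj("top",us[[0,-1]],np.polyval(pf,us[[0,-1]]),z=.231); print(k.sum(),w)
th=np.arctan2(-(w[0]-w[1])[0],(w[0]-w[1])[1]); print("th",np.degrees(th))
yc=.0065; bx=np.interp(yc,w[::-1,1],w[::-1,0]); print("bx",bx)
W=model(th,bx,yc)
k=6; o=np.array([190,135])
big=cv2.resize(p[135:200,190:322],None,fx=k,fy=k,interpolation=cv2.INTER_CUBIC)
big=np.clip(big.astype(float)*1.6,0,255).astype(np.uint8)
def L(pts,c): cv2.polylines(big,[np.int32(((proj("top",np.array(pts))-o+.5)*k))],False,c,1)
f=lambda x,t:W(x*np.cos(np.pi/6),t,.047+x*.5)
L([f(0,-.131),f(0,.131),f(.098,.131),f(.098,-.131),f(0,-.131)],(0,255,0))
for t in(-.094,-.047,0,.047,.094):
    q=[W(0-.009,tt+t,.047+.0156) for tt in(-.006,.006)]; q2=[W(-.009-.0069,tt+t,.0586) for tt in(.006,-.006)]
    L(q+q2+q[:1],(255,0,0))
L([W(.05,-.165,.235),W(.05,.165,.235)],(0,0,255))
cv2.imwrite("pics/tray.png",big)
E
```

```text
99 [[ 0.61305148  0.1458802   0.231     ]
 [ 0.63465778 -0.13959334  0.231     ]]
th 4.328227094382109
bx 0.6236005824491971
```

View pics/tray.png

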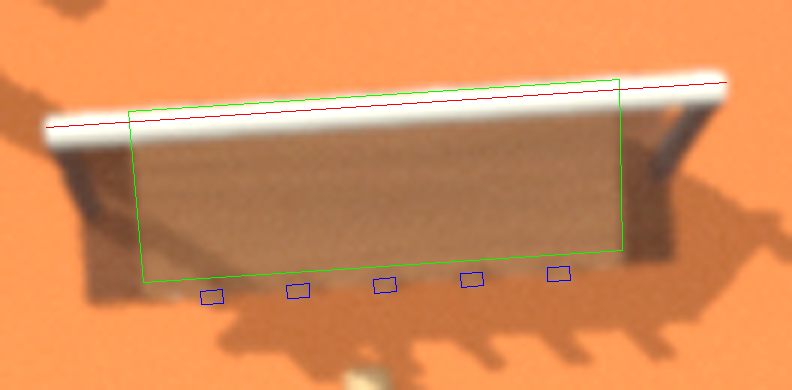

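The fit agrees with the picture: bar ends at (45,127) and (726,83), tray face from (143,283) to (622,250). The tray yaw comes out at about 4.3°. Next is a planner that prints the rows.

```bash
cat > plan.py <<'E'
from h import *
def now():
    s=sense(); q=s["eef_rot"]; from scipy.spatial.transform import Rotation as R
    x=R.from_quat(q).as_matrix()
    return s,np.array(s["position"])*1000,np.degrees(np.arctan2(x[1,0],x[0,0])),np.degrees(np.arccos(-x[2,2]))
TH=np.radians(4.33); BAR=np.array([622.5,6.5])
E_=np.array([np.cos(TH),np.sin(TH)]);G_=np.array([-np.sin(TH),np.cos(TH)])
def tray(a,t): return BAR+E_*(a-50)+G_*t      # mm, level
def go(wps,grip,P=None,psi=None):
    """wps: (x,y,z,psi,n) mm/deg; print rounded rows; returns predicted end"""
    s,p,ps,tl=now(); print("now",p.round(1),"psi %.1f tilt %.2f w %.1f F"%(ps,tl,s["width"]*1e3),np.round(s["ft_force"],1),"t",round(s["clock"],1))
    p=p if P is None else np.array(P,float); ps=ps if psi is None else psi
    rows=[]
    for x,y,z,pt,n in wps:
        for i in range(n):
            f=1/(n-i); d=(np.array([x,y,z])-p)*f; c,sn=np.cos(np.radians(ps)),np.sin(np.radians(ps))
            r=[round((d[0]*c+d[1]*sn)/1e3,4),round((d[0]*sn-d[1]*c)/1e3,4),round(-d[2]/1e3,4),round(-np.radians(((pt-ps+180)%360-180)*f),3),grip]
            p=p+1e3*np.array([r[0]*c+r[1]*sn,r[0]*sn-r[1]*c,-r[2]]); ps-=np.degrees(r[3]); rows.append(r)
    while len(rows)%8: rows.append([0,0,0,0,grip])
    for i in range(0,len(rows),8): print(str(rows[i:i+8]).replace(" ",""))
    print("end",p.round(1),round(ps,1)); return p,ps
E
python3 - <<'E'
from plan import *
p,d=read_camera("top")
v,u=np.mgrid[215:275,0:90]; w=unproj("top",u,v,depth=d[v,u]); print("box z",np.percentile(w[...,2],[50,80]))
c=np.array([556.1,357.9]); ps=35.8; t=c-14*np.array([np.cos(np.radians(ps)),np.sin(np.radians(ps))])
go([(310,350,200,0,7),(*t,120,ps,8),(*t,15,ps,5),(*t,4,ps,3)],1)
E
```

```text
box z [0.19918025 0.20246169]
now [230.5 580.9 222.6] psi -21.6 tilt 0.00 w 87.1 F [-0.   0.5  0.5] t 0.6
[[np.float64(0.0227),np.float64(0.0265),np.float64(0.0032),np.float64(-0.054),1],[np.float64(0.0213),np.float64(0.0277),np.float64(0.0032),np.float64(-0.054),1],[np.float64(0.0197),np.float64(0.0288),np.float64(0.0032),np.float64(-0.054),1],[np.float64(0.0182),np.float64(0.0298),np.float64(0.0032),np.float64(-0.054),1],[np.float64(0.0165),np.float64(0.0307),np.float64(0.0033),np.float64(-0.054),1],[np.float64(0.0148),np.float64(0.0315),np.float64(0.0032),np.float64(-0.054),1],[np.float64(0.0132),np.float64(0.0323),np.float64(0.0033),np.float64(-0.054),1],[np.float64(0.0293),np.float64(0.0),np.float64(0.01),np.float64(-0.078),1]]
[[np.float64(0.0293),np.float64(0.0023),np.float64(0.01),np.float64(-0.078),1],[np.float64(0.029),np.float64(0.0046),np.float64(0.01),np.float64(-0.078),1],[np.float64(0.0285),np.float64(0.0069),np.float64(0.01),np.float64(-0.078),1],[np.float64(0.0279),np.float64(0.0091),np.float64(0.01),np.float64(-0.078),1],[np.float64(0.0271),np.float64(0.0112),np.float64(0.01),np.float64(-0.078),1],[np.float64(0.0262),np.float64(0.0133),np.float64(0.01),np.float64(-0.078),1],[np.float64(0.025),np.float64(0.0152),np.float64(0.01),np.float64(-0.079),1],[np.float64(0.0),np.float64(0.0),np.float64(0.021),np.float64(0.0),1]]
[[np.float64(0.0),np.float64(0.0),np.float64(0.021),np.float64(0.0),1],[np.float64(0.0),np.float64(0.0),np.float64(0.021),np.float64(0.0),1],[np.float64(0.0),np.float64(0.0),np.float64(0.021),np.float64(0.0),1],[np.float64(0.0),np.float64(0.0),np.float64(0.021),np.float64(0.0),1],[np.float64(0.0),np.float64(0.0),np.float64(0.0037),np.float64(0.0),1],[np.float64(0.0),np.float64(0.0),np.float64(0.0036),np.float64(0.0),1],[np.float64(0.0),np.float64(0.0),np.float64(0.0037),np.float64(0.0),1],[0,0,0,0,1]]
end [544.7 349.7   4. ] 35.8
```

servo_tool:
  steps:
    - [0.023,0.0265,0,-0.054,1]
    - [0.021,0.0275,0,-0.054,1]
    - [0.02,0.029,0,-0.054,1]
    - [0.018,0.03,0,-0.054,1]
    - [0.0165,0.0305,0,-0.054,1]
    - [0.015,0.0315,0,-0.054,1]
    - [0.013,0.0325,0,-0.054,1]
    - [0.0295,0,0.01,-0.078,1]

```text
clock: 1.4
position: [0.3391, 0.3469, 0.2146]
eef_rot: [0.999, 0.041, 0.001, -0.001]
ft_force: [-0.3, 1.9, 0.4]
width: 0.087
grasp_force: 0.0
```

servo_tool:
  steps:
    - [0.0295,0.0025,0.01,-0.078,1]
    - [0.029,0.0045,0.01,-0.078,1]
    - [0.0285,0.007,0.01,-0.078,1]
    - [0.028,0.009,0.01,-0.078,1]
    - [0.027,0.011,0.01,-0.078,1]
    - [0.026,0.0135,0.01,-0.078,1]
    - [0.025,0.015,0.01,-0.079,1]
    - [0,0,0.01,0,1]

```text
clock: 2.2
position: [0.548, 0.3492, 0.1314]
eef_rot: [0.952, 0.307, 0.001, 0.0]
ft_force: [0.0, -1.1, -0.5]
width: 0.087
grasp_force: 0.0
```

```bash
sed -i 's/str(rows\[i:i+8\])/str([[float(q) for q in r] for r in rows[i:i+8]])/; s/,4),round((d\[0\]\*sn/,4),round((d[0]*sn/' plan.py; python3 - <<'E'
from plan import *
ps=35.8; t=np.array([544.7,349.7])
go([(*t,20,ps,5),(*t,4,ps,3)],1)
E
```

```text
now [548.  349.2 131.4] psi 35.7 tilt 0.07 w 87.0 F [ 0.  -1.1 -0.5] t 2.2
[[-0.0005,-0.0005,0.0223,-0.0,1.0],[-0.0005,-0.0004,0.0223,-0.0,1.0],[-0.0005,-0.0005,0.0223,-0.0,1.0],[-0.0004,-0.0004,0.0222,-0.001,1.0],[-0.0005,-0.0005,0.0223,-0.0,1.0],[0.0,0.0,0.0053,-0.0,1.0],[0.0,0.0,0.0053,-0.0,1.0],[0.0,0.0,0.0054,-0.0,1.0]]
end [544.7 349.7   4. ] 35.8
```

servo_tool:
  steps:
    - [-0.0005,-0.0005,0.022,0,1]
    - [-0.0005,-0.0005,0.022,0,1]
    - [-0.0005,-0.0005,0.022,0,1]
    - [-0.0005,-0.0005,0.022,0,1]
    - [-0.0005,-0.0005,0.022,0,1]
    - [0,0,0,0,1]
    - [0,0,0,0,1]
    - [0,0,0,0,1]

```text
clock: 3.0
position: [0.5421, 0.3508, 0.0242]
eef_rot: [0.951, 0.308, 0.001, -0.001]
ft_force: [1.1, -0.4, -0.3]
width: 0.087
grasp_force: 0.0
```

```bash
python3 - <<'E'
from plan import *
ps=35.8; t=np.array([544.7,349.7])
go([(*t,4,ps,4)],1)
p,d=read_camera("top"); q=cv2.resize(p[140:205,110:190],None,fx=6,fy=6,interpolation=cv2.INTER_CUBIC)
p,d=read_camera("scene"); uv=proj("scene",[[.55,.35,.01]])[0].astype(int); r=cv2.resize(p[uv[1]-45:uv[1]+20,uv[0]-26:uv[0]+27],None,fx=6,fy=6,interpolation=cv2.INTER_CUBIC)
cv2.imwrite("pics/a1.png",np.hstack([q,r]))
E
```

```text
now [542.1 350.8  24.2] psi 35.8 tilt 0.16 w 87.0 F [ 1.1 -0.4 -0.3] t 3.0
[[0.0004,0.0006,0.005,0.0,1.0],[0.0003,0.0006,0.0051,0.0,1.0],[0.0004,0.0006,0.005,0.0,1.0],[0.0003,0.0006,0.0051,0.001,1.0],[0.0,0.0,0.0,0.0,1.0],[0.0,0.0,0.0,0.0,1.0],[0.0,0.0,0.0,0.0,1.0],[0.0,0.0,0.0,0.0,1.0]]
end [544.7 349.7   4. ] 35.8
```

View pics/a1.png

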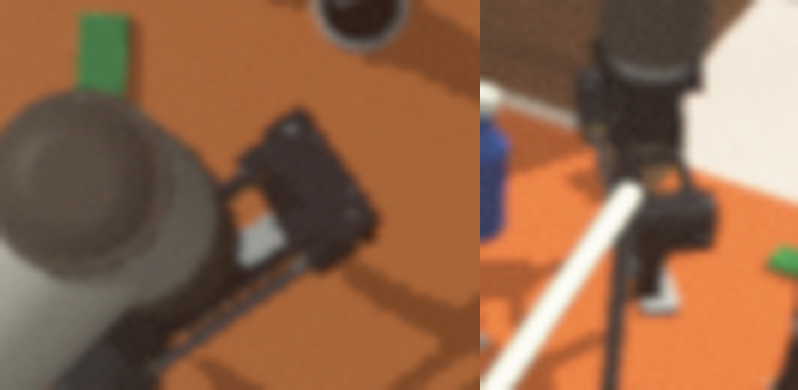

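The crop shows the plate at (262,240), lying between the jaws and aligned with them. I'll descend after one fresh reading.

```bash
python3 - <<'E'
from plan import *
ps=35.8; t=np.array([544.7,349.7])
go([(*t,4,ps,4)],1)
print(sense()["joints"], abs(sense()["qvel"]).max())
E
```

```text
now [542.1 350.7  24.2] psi 35.8 tilt 0.17 w 87.2 F [-0.2 -0.5  0.5] t 3.1
[[0.0004,0.0006,0.005,0.0,1.0],[0.0004,0.0006,0.0051,0.0,1.0],[0.0004,0.0006,0.005,0.0,1.0],[0.0003,0.0006,0.0051,0.0,1.0],[0.0,0.0,0.0,0.0,1.0],[0.0,0.0,0.0,0.0,1.0],[0.0,0.0,0.0,0.0,1.0],[0.0,0.0,0.0,0.0,1.0]]
end [544.7 349.7   4. ] 35.8
[ 8.24440222e-01  6.06909560e-01 -1.64301859e-01  2.65508332e-04
 -7.96659164e-01  1.37149799e+00] 0.006222163160686081
```

servo_tool:
  steps:
    - [0.0005,0.0005,0.005,0,1]
    - [0.0005,0.0005,0.005,0,1]
    - [0.0005,0.0005,0.005,0,1]
    - [0,0.0005,0.005,0,1]
    - [0,0,0,0,-1]
    - [0,0,0,0,-1]
    - [0,0,0,0,-1]
    - [0,0,0,0,-1]

```text
clock: 3.9
position: [0.544, 0.3494, 0.0025]
eef_rot: [0.952, 0.308, 0.0, -0.0]
ft_force: [1.6, 0.5, 0.9]
width: 0.0794
grasp_force: 30.2
```

```bash
python3 - <<'E'
from plan import *
s,p,ps,tl=now(); print(p,s["width"],s["grasp_force"],s["ft_force"])
t=tray(0,70.5); print(t)
go([(545,350,40,ps,3),(430,150,170,20,8),(480,90,170,4.33,5)],-1)
E
```

```text
[544.035023   349.38905861   2.5086447 ] 0.07940554959501883 30.200407348665976 [1.58665112 0.48633823 0.88542541]
[567.31990378  73.02373246]
now [544.  349.4   2.5] psi 35.8 tilt 0.03 w 79.4 F [1.6 0.5 0.9] t 3.9
[[0.0004,0.0,-0.0125,-0.0,-1.0],[0.0004,0.0,-0.0125,-0.0,-1.0],[0.0003,0.0001,-0.0125,-0.0,-1.0],[-0.0263,0.0119,-0.0162,0.035,-1.0],[-0.0259,0.0128,-0.0163,0.034,-1.0],[-0.0254,0.0136,-0.0162,0.035,-1.0],[-0.0249,0.0145,-0.0163,0.034,-1.0],[-0.0244,0.0153,-0.0162,0.035,-1.0]]
[[-0.0238,0.0162,-0.0163,0.034,-1.0],[-0.0233,0.017,-0.0162,0.035,-1.0],[-0.0227,0.0178,-0.0163,0.034,-1.0],[0.0053,0.0147,0.0,0.055,-1.0],[0.0061,0.0144,0.0,0.055,-1.0],[0.0069,0.014,0.0,0.055,-1.0],[0.0076,0.0136,0.0,0.054,-1.0],[0.0084,0.0133,0.0,0.055,-1.0]]
end [480.  90. 170.] 4.3
```

servo_tool:
  steps:
    - [0,0,-0.025,0,-1]
    - [0,0,-0.03,0,-1]
    - [0,0,-0.03,0,-1]
    - [-0.0265,0.012,-0.01,0.035,-1]
    - [-0.026,0.013,-0.01,0.035,-1]
    - [-0.0255,0.0135,-0.01,0.035,-1]
    - [-0.025,0.0145,-0.01,0.035,-1]
    - [-0.0245,0.0155,-0.01,0.035,-1]

```text
clock: 4.7
position: [0.4703, 0.2223, 0.1373]
eef_rot: [0.975, 0.222, -0.001, 0.0]
ft_force: [0.2, 0.7, -0.7]
width: 0.0788
grasp_force: 30.0
```

servo_tool:
  steps:
    - [-0.024,0.016,-0.01,0.035,-1]
    - [-0.0235,0.017,-0.01,0.035,-1]
    - [-0.0225,0.018,0,0.035,-1]
    - [0.0055,0.0145,0,0.055,-1]
    - [0.006,0.0145,0,0.055,-1]
    - [0.007,0.014,0,0.055,-1]
    - [0.0075,0.0135,0,0.055,-1]
    - [0.0085,0.0135,0,0.055,-1]

```text
clock: 5.5
position: [0.4777, 0.0878, 0.1571]
eef_rot: [0.999, 0.034, -0.001, 0.0]
ft_force: [0.2, 0.7, -0.6]
width: 0.0795
grasp_force: 30.0
```

```bash
python3 - <<'E'
from plan import *
t=tray(0,70.5)
go([(*tray(-30,70.5),120,4.33,5),(*tray(0,70.5),85,4.33,3)],-1)
E
```

```text
now [477.7  87.8 157.1] psi 3.9 tilt 0.07 w 79.5 F [ 0.2  0.7 -0.6] t 5.5
[[0.0117,0.0042,0.0074,-0.002,-1.0],[0.0117,0.0042,0.0074,-0.001,-1.0],[0.0117,0.0043,0.0074,-0.002,-1.0],[0.0116,0.0043,0.0075,-0.001,-1.0],[0.0116,0.0042,0.0074,-0.002,-1.0],[0.01,0.0,0.0117,0.0,-1.0],[0.01,0.0,0.0117,0.0,-1.0],[0.01,0.0,0.0116,0.0,-1.0]]
end [567.3  73.   85. ] 4.3
```

servo_tool:
  steps:
    - [0.0115,0.004,0.0075,0,-1]
    - [0.0115,0.004,0.0075,-0.002,-1]
    - [0.0115,0.0045,0.0075,-0.002,-1]
    - [0.0115,0.0045,0.0075,-0.002,-1]
    - [0.0115,0.004,0.0075,0,-1]
    - [0.012,0,0.012,0,-1]
    - [0.012,0,0.012,0,-1]
    - [0,0,0.012,0,-1]

```text
clock: 6.3
position: [0.5625, 0.0737, 0.0828]
eef_rot: [0.999, 0.038, 0.0, 0.0]
ft_force: [0.0, -0.4, -0.6]
width: 0.0788
grasp_force: 30.0
```

```bash
python3 - <<'E'
from plan import *
p,d=read_camera("scene"); uv=proj("scene",[[.58,.05,.13]])[0].astype(int); r=cv2.resize(p[uv[1]-70:uv[1]+50,uv[0]-70:uv[0]+60],None,fx=5,fy=5,interpolation=cv2.INTER_CUBIC)
cv2.imwrite("pics/a2.png",r)
go([(*tray(0,70.5),78,4.33,3),(*tray(0,70.5),54,4.33,5)],-1)
E
```

```text
now [559.7  73.1  80.5] psi 4.3 tilt 0.28 w 79.1 F [-2.2  0.  -1.8] t 6.3
[[0.0025,0.0002,0.0008,-0.0,-1.0],[0.0025,0.0002,0.0009,-0.0,-1.0],[0.0025,0.0003,0.0008,-0.0,-1.0],[0.0,-0.0,0.0048,-0.0,-1.0],[0.0,-0.0,0.0048,-0.0,-1.0],[0.0,-0.0,0.0048,-0.0,-1.0],[0.0,-0.0,0.0048,-0.0,-1.0],[0.0,-0.0,0.0048,-0.0,-1.0]]
end [567.3  73.   54. ] 4.3
```

View pics/a2.png

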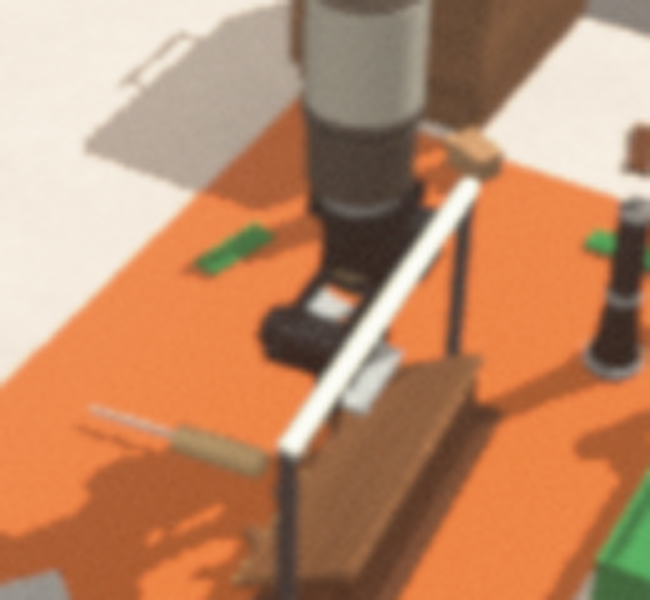

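The picture shows the plate poking under the bar at about (370,380), with the gripper body still in front of the bar. Next I'll close the last 7 mm slowly, then descend.

servo_tool:
  steps:
    - [0.0025,0,0,0,-1]
    - [0.0025,0,0,0,-1]
    - [0.002,0,0,0,-1]
    - [0,0,0.004,0,-1]
    - [0,0,0.004,0,-1]
    - [0,0,0.004,0,-1]
    - [0,0,0,0,-1]
    - [0,0,0,0,-1]

```text
clock: 7.15
position: [0.5676, 0.0741, 0.0719]
eef_rot: [0.999, 0.038, -0.0, 0.0]
ft_force: [-1.0, 0.5, -0.3]
width: 0.0793
grasp_force: 30.0
```

```bash
python3 - <<'E'
from plan import *
go([(*tray(-.5,70.5),54,4.33,5)],-1)
s=sense();print(s["grasp_force"],s["moment"])
E
```

```text
now [567.6  74.1  71.9] psi 4.4 tilt 0.03 w 79.3 F [-1.   0.5 -0.3] t 7.2
[[-0.0002,0.0002,0.0036,0.0,-1.0],[-0.0002,0.0002,0.0036,0.0,-1.0],[-0.0002,0.0002,0.0036,0.0,-1.0],[-0.0001,0.0002,0.0035,0.0,-1.0],[-0.0002,0.0002,0.0036,0.001,-1.0],[0.0,0.0,0.0,0.0,-1.0],[0.0,0.0,0.0,0.0,-1.0],[0.0,0.0,0.0,0.0,-1.0]]
end [566.8  73.   54. ] 4.3
29.999699592590332 [-0.04571853 -0.05068716  0.03860415]
```

servo_tool:
  steps:
    - [0,0,0.0035,0,-1]
    - [0,0,0.0035,0,-1]
    - [0,0.001,0.0035,0,-1]
    - [0,0,0.0025,0,-1]
    - [0,0,0.0025,0,-1]
    - [0,0,0.0025,0,-1]
    - [0,0,0,0,-1]
    - [0,0,0,0,-1]

```text
clock: 7.95
position: [0.5684, 0.0736, 0.055]
eef_rot: [0.999, 0.038, 0.001, -0.0]
ft_force: [-2.8, 1.9, 6.0]
width: 0.0791
grasp_force: 30.0
```

```bash
python3 - <<'E'
from plan import *
s,p,ps,tl=now(); print(p,ps,s["ft_force"],s["moment"],s["width"],s["grasp_force"])
E
```

```text
[568.43961636  73.60706997  55.02627532] 4.402853459517756 [-2.848469    1.8838262   6.03115698] [0.57956538 0.56539851 0.03032585] 0.07909305304244713 30.006157304369037
```

servo_tool:
  steps:
    - [0,0,0.001,0,-1]
    - [0,0,0.001,0,-1]
    - [0,0,0,0,-1]
    - [0,0,0,0,1]
    - [0,0,0,0,1]
    - [0,0,0,0,1]
    - [0,0,0,0,1]
    - [0,0,0,0,1]

```text
clock: 8.75
position: [0.5682, 0.0728, 0.0535]
eef_rot: [0.999, 0.038, 0.001, 0.0]
ft_force: [-2.1, -0.8, 8.5]
width: 0.0869
grasp_force: 4.4
```

```bash
python3 - <<'E'
from plan import *
s,p,ps,tl=now(); print(p,ps,s["ft_force"],s["moment"],s["width"],s["grasp_force"])
B=np.array([454.6,194.4]);ps=-14.3; t=B-19*np.array([np.cos(np.radians(ps)),np.sin(np.radians(ps))]);print(t)
a=tray(-3,70.5); b=tray(-70,85)
go([(*a,85,4.33,3),(*b,150,4.33,5),(*t,90,ps,5),(*t,25,ps,3)],1)
E
```

```text
[568.21891354  72.82263025  53.54565926] 4.404495223556822 [-2.12318368 -0.77523038  8.46863581] [-0.24328731  0.78786364  0.01359056] 0.08689598726130085 4.370783521444537
[436.1887011  199.09298124]
now [568.2  72.8  53.5] psi 4.4 tilt 0.07 w 86.9 F [-2.1 -0.8  8.5] t 8.8
[[-0.0013,-0.0001,-0.0105,0.0,1.0],[-0.0013,-0.0001,-0.0105,0.001,1.0],[-0.0013,-0.0001,-0.0105,0.0,1.0],[-0.0134,-0.0029,-0.013,0.0,1.0],[-0.0134,-0.0029,-0.013,0.0,1.0],[-0.0134,-0.0029,-0.013,0.0,1.0],[-0.0134,-0.0029,-0.013,0.0,1.0],[-0.0134,-0.0029,-0.013,0.0,1.0]]
[[-0.0102,-0.0242,0.012,0.065,1.0],[-0.0118,-0.0235,0.012,0.065,1.0],[-0.0133,-0.0227,0.012,0.065,1.0],[-0.0147,-0.0218,0.012,0.065,1.0],[-0.0162,-0.0208,0.012,0.065,1.0],[0.0,0.0,0.0217,0.0,1.0],[0.0,0.0,0.0217,0.0,1.0],[0.0,0.0,0.0216,0.0,1.0]]
end [436.2 199.1  25. ] -14.3
```

servo_tool:
  steps:
    - [0,0,-0.002,0,1]
    - [0,0,-0.004,0,1]
    - [-0.001,0,-0.01,0,1]
    - [-0.001,0,-0.015,0,1]
    - [-0.0135,-0.003,-0.015,0,1]
    - [-0.02,-0.004,-0.015,0,1]
    - [-0.02,-0.004,-0.015,0,1]
    - [-0.014,-0.004,-0.01,0,1]

```text
clock: 9.55
position: [0.4967, 0.0828, 0.1396]
eef_rot: [0.999, 0.038, 0.001, -0.0]
ft_force: [1.1, 1.1, -0.4]
width: 0.0872
grasp_force: 0.0
```

```bash
cat > look.py <<'E'
from plan import *
import sys
def look(n):
    """crop of the tray in both cameras"""
    p,d=read_camera("top"); q=cv2.resize(p[135:200,190:322],(792,390),interpolation=cv2.INTER_CUBIC); cv2.imwrite(f"pics/{n}.png",q)
    return p,d
E
python3 - <<'E'
from look import *
look("p1")
t=np.array([436.2,199.1]);ps=-14.3
go([(*t,100,ps,5),(*t,25,ps,3)],1)
E
```

```text
now [495.7  83.1 141. ] psi 4.4 tilt 0.17 w 86.9 F [-2.8  0.6  0.6] t 9.6
[[-0.0101,-0.024,0.0082,0.065,1.0],[-0.0116,-0.0233,0.0082,0.065,1.0],[-0.0131,-0.0226,0.0082,0.066,1.0],[-0.0146,-0.0216,0.0082,0.065,1.0],[-0.016,-0.0206,0.0082,0.066,1.0],[0.0,-0.0,0.025,-0.0,1.0],[0.0,-0.0,0.025,-0.0,1.0],[0.0,-0.0,0.025,-0.0,1.0]]
end [436.2 199.1  25. ] -14.3
```

View pics/p1.png

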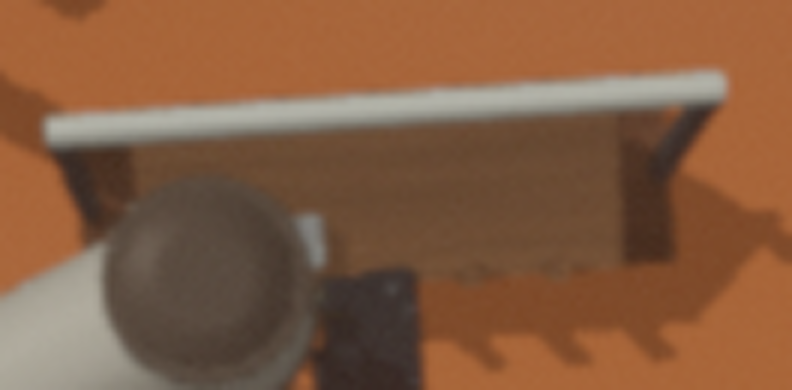

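The plate's right end shows at (325,215–265), on the tray. I'll move on to plate B and check A once it is clear.

servo_tool:
  steps:
    - [-0.01,-0.024,0.008,0.065,1]
    - [-0.0115,-0.0235,0.008,0.065,1]
    - [-0.013,-0.0225,0.008,0.065,1]
    - [-0.0145,-0.0215,0.008,0.065,1]
    - [-0.016,-0.0205,0.008,0.065,1]
    - [0,0,0.025,0,1]
    - [0,0,0.025,0,1]
    - [0,0,0.025,0,1]

```text
clock: 10.4
position: [0.4387, 0.1994, 0.0226]
eef_rot: [0.992, -0.124, 0.001, -0.001]
ft_force: [-0.1, -0.3, -0.5]
width: 0.0874
grasp_force: 0.0
```

```bash
cat >> look.py <<'E'
def plate(cam="top",tr=70.5,w=28,z=.060,a=14,box=None):
    """silver patch near tray place -> rect in tray coords (level a, t) at height z"""
    p,d=read_camera(cam); k=8
    c=proj(cam,[np.r_[tray(a*.866,tr)/1e3,z]])[0]; X0,Y0=(c-[22,14]).astype(int)
    crop=p[Y0:Y0+28,X0:X0+44]; big=cv2.resize(crop,None,fx=k,fy=k,interpolation=cv2.INTER_CUBIC).astype(int)
    m=((big[...,0]>95)&(big[...,2]-big[...,0]<45)).astype(np.uint8)
    cs,_=cv2.findContours(m,cv2.RETR_EXTERNAL,cv2.CHAIN_APPROX_NONE)
    for ct in sorted(cs,key=cv2.contourArea)[::-1][:3]:
        uv=(ct[:,0,:]+.5)/k-.5+[X0,Y0]; 
        P=unproj(cam,uv[:,0],uv[:,1],z=z)[:,:2]*1000-tray(0,0); q=np.stack([P@E_,P@G_],-1)
        print("patch area",cv2.contourArea(ct)/k/k,"a",q[:,0].min().round(1),q[:,0].max().round(1),"t",q[:,1].min().round(1),q[:,1].max().round(1),cv2.minAreaRect(q.astype(np.float32)))
    return p
E
python3 - <<'E'
from look import *
p=plate(); cv2.imwrite("pics/p2.png",cv2.resize(p[135:200,190:322],(792,390),interpolation=cv2.INTER_CUBIC))
t=np.array([436.2,199.1]);ps=-14.3
go([(*t,4,ps,4)],1)
E
```

```text
patch area 195.953125 a 0.1 29.9 t 31.4 111.4 ((15.022706985473633, 71.39718627929688), (80.10330200195312, 29.759008407592773), 89.88218688964844)
now [436.3 197.3  18.9] psi -14.3 tilt 0.38 w 86.8 F [ 0.8 -0.5 -2.3] t 10.4
[[-0.0001,-0.0004,0.0037,0.0,1.0],[-0.0001,-0.0004,0.0037,0.0,1.0],[-0.0002,-0.0005,0.0038,0.0,1.0],[-0.0001,-0.0004,0.0037,0.0,1.0],[0.0,0.0,0.0,0.0,1.0],[0.0,0.0,0.0,0.0,1.0],[0.0,0.0,0.0,0.0,1.0],[0.0,0.0,0.0,0.0,1.0]]
end [436.2 199.    4. ] -14.3
```

View pics/p2.png

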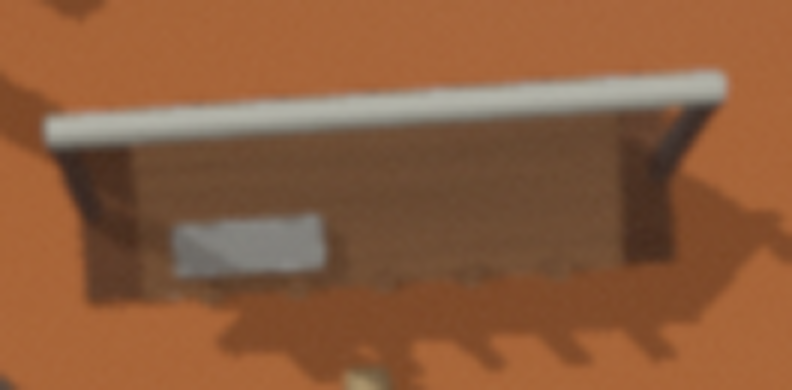

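The picture shows plate A square at (250,245), spanning t 31–111 as wanted. I'll check its tilt from depth before gripping B.

```bash
cat >> look.py <<'E'
def tilt(t0,t1,a0=4,a1=22,n=4):
    pts=[]
    for _ in range(n):
        p,d=read_camera("top"); v,u=np.mgrid[150:195,195:320]; w=unproj("top",u,v,depth=d[v,u]).reshape(-1,3)*1000
        q=w[:,:2]-tray(0,0); A,T=q@E_,q@G_; k=(A>a0)&(A<a1)&(T>t0)&(T<t1)&(w[:,2]>30)&(w[:,2]<130); pts.append(np.c_[A,T,w[:,2]][k])
    P=np.vstack(pts); M=np.c_[P[:,:2],np.ones(len(P))]; c=np.linalg.lstsq(M,P[:,2],rcond=None)[0]
    print("slope a %.1f deg, along t %.1f deg, z at a=12,t=mid: %.1f (face %.1f)"%(np.degrees(np.arctan(c[0])),np.degrees(np.arctan(c[1])),c@[12,(t0+t1)/2,1],47+12*.577),len(P))
E
python3 - <<'E'
from look import *
tilt(36,106); tilt(-100,20,4,34)
t=np.array([436.2,199.1]);go([(*t,3,-14.3,4)],1)
E
```

```text
slope a 27.7 deg, along t -0.1 deg, z at a=12,t=mid: 61.6 (face 53.9) 527
slope a 29.7 deg, along t 0.1 deg, z at a=12,t=mid: 53.4 (face 53.9) 1463
now [438.9 199.2  24.2] psi -14.3 tilt 0.15 w 87.2 F [-0.5  1.1  0.3] t 10.8
[[-0.0007,0.0002,0.0053,0.0,1.0],[-0.0006,0.0002,0.0053,0.0,1.0],[-0.0007,0.0002,0.0053,0.0,1.0],[-0.0006,0.0001,0.0053,0.001,1.0],[0.0,0.0,0.0,0.0,1.0],[0.0,0.0,0.0,0.0,1.0],[0.0,0.0,0.0,0.0,1.0],[0.0,0.0,0.0,0.0,1.0]]
end [436.2 199.1   3. ] -14.3
```

```bash
python3 - <<'E'
from look import *
im=np.mean([read_camera("top")[0].astype(float) for _ in range(6)],0).astype(np.float32)
np.save("im",im)
def samp(a,t,z):
    P=np.array([np.r_[tray(x,y)/1e3,zz/1e3] for x,y,zz in zip(a,t,z)]); uv=proj("top",P).astype(np.float32)
    return cv2.remap(im,uv[:,0].reshape(-1,1),uv[:,1].reshape(-1,1),cv2.INTER_CUBIC).reshape(-1,3).sum(1)
a=np.arange(-26,14,2.)
f=lambda t:np.mean([samp(a,np.full_like(a,t+o),47+.577*a) for o in(-3,0,3)],0)
T=f(0),f(-47),f(-94); N=f(-23.5),f(-70.5)
for i,x in enumerate(a): print(x,[int(q[i]) for q in T],[int(q[i]) for q in N])
t=np.arange(-120,30,4.); 
for x in(-4,-8): print(x,samp(np.full_like(t,x),t,np.full_like(t,47+.577*x+ (8 if x==-8 else 4))).astype(int).tolist())
E
```

```text
-26.0 [244, 243, 245] [243, 244]
-24.0 [244, 244, 244] [243, 244]
-22.0 [244, 244, 244] [244, 244]
-20.0 [243, 244, 244] [245, 245]
-18.0 [244, 244, 244] [245, 245]
-16.0 [245, 244, 245] [243, 245]
-14.0 [246, 244, 247] [244, 244]
-12.0 [247, 245, 249] [245, 244]
-10.0 [243, 241, 246] [246, 247]
-8.0 [237, 235, 239] [248, 251]
-6.0 [236, 235, 236] [248, 251]
-4.0 [236, 235, 234] [246, 247]
-2.0 [236, 238, 234] [249, 249]
0.0 [240, 244, 238] [251, 251]
2.0 [242, 247, 242] [249, 249]
4.0 [241, 245, 243] [245, 245]
6.0 [240, 239, 240] [241, 240]
8.0 [241, 237, 238] [241, 236]
10.0 [244, 238, 240] [242, 236]
12.0 [243, 241, 240] [243, 239]
-4 [252, 248, 245, 241, 236, 246, 236, 231, 229, 239, 246, 247, 249, 245, 242, 239, 224, 226, 237, 235, 235, 243, 245, 246, 248, 245, 243, 243, 236, 238, 234, 236, 243, 246, 242, 229, 215, 214]
-8 [255, 245, 238, 226, 223, 247, 242, 233, 235, 240, 248, 253, 257, 250, 235, 226, 219, 227, 239, 230, 223, 238, 243, 250, 251, 243, 236, 227, 221, 236, 237, 235, 238, 244, 240, 232, 232, 229]
```

Plate A is flat, its lower edge about 3 mm above the ledge, which is within limits. Now I'll grip B.

servo_tool:
  steps:
    - [-0.0005,0,0.005,0,1]
    - [-0.0005,0,0.0055,0,1]
    - [-0.0005,0,0.0055,0,1]
    - [-0.0005,0,0.005,0,1]
    - [0,0,0,0,-1]
    - [0,0,0,0,-1]
    - [0,0,0,0,-1]
    - [0,0,0,0,-1]

```text
clock: 11.95
position: [0.4367, 0.1994, 0.0024]
eef_rot: [0.992, -0.124, 0.0, -0.0]
ft_force: [-0.4, -0.8, 7.4]
width: 0.0789
grasp_force: 30.7
```

```bash
python3 - <<'E'
from look import *
s,p,ps,tl=now(); print(s["grasp_force"])
B=np.array([454.6,194.4]); print("grip from centre", (p[:2]-B)@[np.cos(np.radians(ps)),np.sin(np.radians(ps))])
go([(*p[:2],60,ps,3),(*tray(-80,30),125,4.33,7),(*tray(-10,23.5),105,4.33,6)],-1)
E
```

```text
30.688502992561553
grip from centre -18.609234325239477
now [436.7 199.4   2.4] psi -14.2 tilt 0.04 w 78.9 F [-0.4 -0.8  7.4] t 11.9
[[0.0,-0.0,-0.0192,-0.0,-1.0],[0.0,-0.0,-0.0192,-0.0,-1.0],[0.0,-0.0,-0.0192,-0.0,-1.0],[0.0135,0.022,-0.0093,-0.046,-1.0],[0.0125,0.0226,-0.0093,-0.046,-1.0],[0.0115,0.0232,-0.0093,-0.046,-1.0],[0.0104,0.0237,-0.0093,-0.046,-1.0],[0.0093,0.0242,-0.0093,-0.047,-1.0]]
[[0.0081,0.0245,-0.0092,-0.046,-1.0],[0.0069,0.0249,-0.0093,-0.047,-1.0],[0.0117,0.0011,0.0033,0.0,-1.0],[0.0117,0.0011,0.0033,0.0,-1.0],[0.0117,0.0011,0.0034,0.0,-1.0],[0.0116,0.0011,0.0033,0.0,-1.0],[0.0117,0.0011,0.0034,0.0,-1.0],[0.0116,0.0011,0.0033,0.0,-1.0]]
end [560.9  25.4 105. ] 4.3
```

servo_tool:
  steps:
    - [0,0,-0.019,0,-1]
    - [0,0,-0.019,0,-1]
    - [0,0,-0.019,0,-1]
    - [0.0135,0.022,-0.009,-0.046,-1]
    - [0.0125,0.0225,-0.009,-0.046,-1]
    - [0.0115,0.023,-0.009,-0.046,-1]
    - [0.0105,0.0235,-0.009,-0.046,-1]
    - [0.0095,0.024,-0.009,-0.046,-1]

```text
clock: 12.75
position: [0.475, 0.0752, 0.1037]
eef_rot: [1.0, -0.008, -0.001, 0.0]
ft_force: [-0.1, 0.6, 0.2]
width: 0.0789
grasp_force: 30.0
```

servo_tool:
  steps:
    - [0.008,0.0245,-0.009,-0.046,-1]
    - [0.007,0.025,-0.009,-0.046,-1]
    - [0.0115,0.001,0.003,0,-1]
    - [0.0115,0.001,0.003,0,-1]
    - [0.0115,0.001,0.003,0,-1]
    - [0.0115,0.001,0.003,0,-1]
    - [0.0115,0.001,0.003,0,-1]
    - [0.008,0.001,0.003,0,-1]

```text
clock: 13.55
position: [0.5573, 0.0262, 0.1033]
eef_rot: [0.999, 0.037, -0.0, 0.0]
ft_force: [-0.1, 0.8, -0.3]
width: 0.0792
grasp_force: 30.0
```

servo_tool:
  steps:
    - [0,0,0.003,0,-1]
    - [0,0,0.003,0,-1]
    - [0,0,0.003,0,-1]
    - [0,0,0,0,-1]
    - [0,0,0,0,-1]
    - [0,0,0,0,-1]
    - [0,0,0,0,-1]
    - [0,0,0,0,-1]

```text
clock: 14.35
position: [0.5562, 0.0257, 0.0953]
eef_rot: [0.999, 0.037, 0.0, -0.0]
ft_force: [0.7, 0.8, -0.7]
width: 0.0791
grasp_force: 30.0
```

```bash
python3 - <<'E'
from look import *
go([(*tray(-2,23.5),85,4.33,3),(*tray(-2,23.5),62,4.33,5)],-1)
E
```

```text
now [556.2  25.7  95.3] psi 4.2 tilt 0.02 w 79.1 F [ 0.7  0.8 -0.7] t 14.3
[[0.0042,0.0002,0.0034,-0.001,-1.0],[0.0042,0.0002,0.0034,-0.001,-1.0],[0.0043,0.0003,0.0035,-0.0,-1.0],[-0.0,-0.0,0.0046,-0.0,-1.0],[-0.0,-0.0,0.0046,-0.0,-1.0],[-0.0,-0.0,0.0046,-0.0,-1.0],[-0.0,-0.0,0.0046,-0.0,-1.0],[-0.0,-0.0,0.0046,-0.0,-1.0]]
end [568.9  26.   62. ] 4.3
```

servo_tool:
  steps:
    - [0.004,0,0.0035,0,-1]
    - [0.004,0,0.0035,0,-1]
    - [0.0045,0.0005,0.0035,0,-1]
    - [0,0,0.0055,0,-1]
    - [0,0,0.0055,0,-1]
    - [0,0,0.005,0,-1]
    - [0,0,0.003,0,-1]
    - [0,0,0.002,0,-1]

```text
clock: 15.15
position: [0.5685, 0.0259, 0.0642]
eef_rot: [0.999, 0.037, -0.0, 0.0]
ft_force: [-3.4, 0.6, 6.6]
width: 0.079
grasp_force: 30.0
```

servo_tool:
  steps:
    - [0,0,0.001,0,-1]
    - [0,0,0.001,0,-1]
    - [0,0,0,0,-1]
    - [0,0,0,0,-1]
    - [0,0,0,0,-1]
    - [0,0,0,0,-1]
    - [0,0,0,0,-1]
    - [0,0,0,0,-1]

```text
clock: 15.95
position: [0.5687, 0.026, 0.0626]
eef_rot: [0.999, 0.037, 0.0, 0.0]
ft_force: [-2.8, -0.5, 6.9]
width: 0.0795
grasp_force: 30.0
```

```bash
python3 - <<'E'
from look import *
go([(*tray(-2,23.5),61,4.33,3)],-1)
s=sense();print(s["grasp_force"],s["moment"])
E
```

```text
now [568.7  26.   62.6] psi 4.2 tilt 0.04 w 79.5 F [-2.8 -0.5  6.9] t 15.9
[[0.0001,-0.0,0.0005,-0.001,-1.0],[0.0001,-0.0,0.0006,-0.0,-1.0],[0.0,-0.0,0.0005,-0.001,-1.0],[0.0,0.0,0.0,0.0,-1.0],[0.0,0.0,0.0,0.0,-1.0],[0.0,0.0,0.0,0.0,-1.0],[0.0,0.0,0.0,0.0,-1.0],[0.0,0.0,0.0,0.0,-1.0]]
end [568.9  26.   61. ] 4.3
30.026493072509766 [-0.06967987  0.6710848   0.07228185]
```

servo_tool:
  steps:
    - [0,0,0.0015,0,-1]
    - [0,0,0,0,-1]
    - [0,0,0,0,1]
    - [0,0,0,0,1]
    - [0,0,0,0,1]
    - [0,0,0,0,1]
    - [0,0,-0.002,0,1]
    - [0,0,-0.004,0,1]

```text
clock: 16.75
position: [0.5685, 0.0263, 0.0656]
eef_rot: [0.999, 0.037, -0.0, -0.0]
ft_force: [-0.2, 0.2, 0.6]
width: 0.0866
grasp_force: 0.0
```

servo_tool:
  steps:
    - [-0.001,0,-0.012,0,1]
    - [-0.001,0,-0.016,0,1]
    - [-0.012,0,-0.016,0,1]
    - [-0.022,0,-0.015,0,1]
    - [-0.03,0,-0.015,0,1]
    - [-0.035,0,0,0,1]
    - [-0.035,0,0,0,1]
    - [0,0,0,0,1]

```text
clock: 17.55
position: [0.4287, 0.0154, 0.1407]
eef_rot: [0.999, 0.037, -0.001, -0.0]
ft_force: [-0.1, -0.4, 0.5]
width: 0.0871
grasp_force: 0.0
```

```bash
python3 - <<'E'
from look import *
C=np.array([584.2,-337.7]);ps=.5; t=C-24*np.array([np.cos(np.radians(ps)),np.sin(np.radians(ps))]);print(t)
go([(430,-100,160,4,5),(500,-260,130,ps,5),(*t,110,ps,3),(*t,25,ps,3)],1)
p=plate(tr=47); 
tilt(-10,25,4,30)
cv2.imwrite("pics/p3.png",cv2.resize(p[135:200,190:322],(792,390),interpolation=cv2.INTER_CUBIC))
E
```

```text
[ 560.20091385 -337.90943685]
now [428.7  15.4 140.7] psi 4.2 tilt 0.10 w 87.1 F [-0.1 -0.4  0.5] t 17.6
[[-0.0014,0.023,-0.0039,0.001,1.0],[-0.0014,0.023,-0.0039,0.001,1.0],[-0.0014,0.023,-0.0038,0.0,1.0],[-0.0014,0.0231,-0.0039,0.001,1.0],[-0.0014,0.023,-0.0038,0.0,1.0],[0.0117,0.0329,0.006,0.012,1.0],[0.0121,0.0328,0.006,0.012,1.0],[0.0125,0.0326,0.006,0.013,1.0]]
[[0.0129,0.0325,0.006,0.012,1.0],[0.0134,0.0323,0.006,0.013,1.0],[0.0198,0.0261,0.0067,-0.0,1.0],[0.0199,0.0261,0.0066,-0.0,1.0],[0.0198,0.0262,0.0067,-0.0,1.0],[0.0,-0.0,0.0283,-0.0,1.0],[0.0,-0.0,0.0283,-0.0,1.0],[0.0,-0.0,0.0284,-0.0,1.0]]
end [ 560.2 -337.9   25. ] 0.5
patch area 391.8984375 a -7.7 33.8 t -17.9 111.4 ((11.686779022216797, 46.62105941772461), (39.58811569213867, 129.7620086669922), 2.5276119709014893)
slope a 27.1 deg, along t 8.3 deg, z at a=12,t=mid: 65.5 (face 53.9) 363
```

View pics/p3.png

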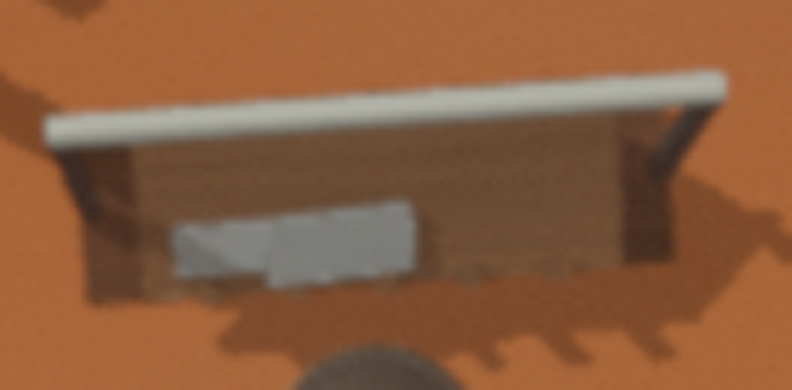

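The picture shows B at (267–415, 205–287), lapping over A. Its right-hand end is down (8.3° along t) and its lower edge is close to the ledge. On to plate C.

servo_tool:
  steps:
    - [-0.0015,0.023,-0.004,0,1]
    - [-0.0015,0.023,-0.004,0,1]
    - [-0.0015,0.023,-0.004,0,1]
    - [-0.0015,0.023,-0.004,0,1]
    - [-0.0015,0.023,-0.004,0,1]
    - [0.012,0.033,0.006,0.013,1]
    - [0.012,0.033,0.006,0.013,1]
    - [0.0125,0.0325,0.006,0.013,1]

```text
clock: 18.6
position: [0.4778, -0.1969, 0.1417]
eef_rot: [1.0, 0.017, 0.0, 0.0]
ft_force: [-0.1, 1.2, 0.5]
width: 0.0871
grasp_force: 0.0
```

servo_tool:
  steps:
    - [0.013,0.0325,0.006,0.013,1]
    - [0.0135,0.0325,0.006,0.013,1]
    - [0.02,0.026,0.007,0,1]
    - [0.02,0.026,0.007,0,1]
    - [0.02,0.026,0.007,0,1]
    - [0,0,0.028,0,1]
    - [0,0,0.028,0,1]
    - [0,0,0.028,0,1]

```text
clock: 19.4
position: [0.5658, -0.3379, 0.0229]
eef_rot: [1.0, 0.004, -0.0, -0.0]
ft_force: [0.5, -0.5, 0.2]
width: 0.0872
grasp_force: 0.0
```

```bash
python3 - <<'E'
from look import *
read_camera("top"); read_camera("top")
go([(560.2,-337.9,3,.5,5)],1)
tilt(-10,15,4,30)
E
```

```text
now [ 562.5 -336.3   19.5] psi 0.4 tilt 0.59 w 87.0 F [-0.3  0.7 -0.3] t 19.5
[[-0.0005,0.0003,0.0033,-0.0,1.0],[-0.0004,0.0003,0.0033,-0.001,1.0],[-0.0005,0.0003,0.0033,-0.0,1.0],[-0.0004,0.0004,0.0033,-0.001,1.0],[-0.0005,0.0003,0.0033,-0.0,1.0],[0.0,0.0,0.0,0.0,1.0],[0.0,0.0,0.0,0.0,1.0],[0.0,0.0,0.0,0.0,1.0]]
end [ 560.2 -337.9    3. ] 0.5
slope a 31.4 deg, along t 6.2 deg, z at a=12,t=mid: 64.2 (face 53.9) 268
```

```bash
python3 - <<'E'
from look import *
read_camera("top")
go([(560.2,-337.9,3,.5,4)],1)
E
```

```text
now [ 566.8 -337.6   27. ] psi 0.5 tilt 0.21 w 87.2 F [ 0.1 -0.8 -0.7] t 19.8
[[-0.0016,0.0001,0.006,-0.0,1.0],[-0.0017,0.0001,0.006,-0.0,1.0],[-0.0016,0.0,0.006,-0.0,1.0],[-0.0017,0.0001,0.006,-0.0,1.0],[0.0,0.0,0.0,0.0,1.0],[0.0,0.0,0.0,0.0,1.0],[0.0,0.0,0.0,0.0,1.0],[0.0,0.0,0.0,0.0,1.0]]
end [ 560.2 -337.9    3. ] 0.5
```

servo_tool:
  steps:
    - [-0.001,0,0.005,0,1]
    - [-0.001,0,0.005,0,1]
    - [-0.001,0,0.004,0,1]
    - [-0.001,0,0,0,1]
    - [0,0,0,0,1]
    - [0,0,0,0,1]
    - [0,0,0,0,1]
    - [0,0,0,0,1]

```text
clock: 20.55
position: [0.5614, -0.337, 0.0112]
eef_rot: [1.0, 0.004, 0.0, 0.0]
ft_force: [-0.1, -0.1, 0.9]
width: 0.0869
grasp_force: 0.0
```

```bash
python3 - <<'E'
from look import *
go([(560.2,-337.9,3,.5,4)],1)
E
```

```text
now [ 561.4 -337.    11.2] psi 0.5 tilt 0.02 w 86.9 F [-0.1 -0.1  0.9] t 20.6
[[-0.0003,0.0002,0.0021,-0.0,1.0],[-0.0003,0.0002,0.002,-0.0,1.0],[-0.0003,0.0002,0.0021,-0.0,1.0],[-0.0003,0.0003,0.002,-0.001,1.0],[0.0,0.0,0.0,0.0,1.0],[0.0,0.0,0.0,0.0,1.0],[0.0,0.0,0.0,0.0,1.0],[0.0,0.0,0.0,0.0,1.0]]
end [ 560.2 -337.9    3. ] 0.5
```

servo_tool:
  steps:
    - [-0.0005,0.0005,0.002,0,1]
    - [-0.0005,0.0005,0.002,0,1]
    - [0,0,0.002,0,1]
    - [0,0,0.002,0,1]
    - [0,0,0,0,-1]
    - [0,0,0,0,-1]
    - [0,0,0,0,-1]
    - [0,0,0,0,-1]

```text
clock: 21.35
position: [0.5602, -0.3379, 0.003]
eef_rot: [1.0, 0.004, -0.0, -0.0]
ft_force: [0.2, 0.5, -0.1]
width: 0.0789
grasp_force: 30.0
```

```bash
python3 - <<'E'
from look import *
s,p,ps,tl=now(); print(s["grasp_force"])
go([(*p[:2],100,ps,4),(500,-200,130,2,6),(*tray(-75,-30),125,4.33,6),(*tray(-14,-23.5),110,4.33,6)],-1)
E
```

```text
29.998680353164673
now [ 560.2 -337.9    3. ] psi 0.5 tilt 0.01 w 78.9 F [ 0.2  0.5 -0.1] t 21.4
[[0.0,0.0,-0.0242,-0.0,-1.0],[0.0,0.0,-0.0243,-0.0,-1.0],[0.0,0.0,-0.0242,-0.0,-1.0],[0.0,0.0,-0.0243,-0.0,-1.0],[-0.0098,-0.0231,-0.005,-0.004,-1.0],[-0.0098,-0.0231,-0.005,-0.005,-1.0],[-0.0096,-0.0232,-0.005,-0.004,-1.0],[-0.0096,-0.0232,-0.005,-0.005,-1.0]]
[[-0.0094,-0.0232,-0.005,-0.004,-1.0],[-0.0094,-0.0233,-0.005,-0.005,-1.0],[0.001,-0.0278,0.0008,-0.007,-1.0],[0.0012,-0.0278,0.0008,-0.007,-1.0],[0.0014,-0.0278,0.0009,-0.007,-1.0],[0.0016,-0.0278,0.0008,-0.006,-1.0],[0.0018,-0.0278,0.0009,-0.007,-1.0],[0.0019,-0.0279,0.0008,-0.006,-1.0]]
[[0.0102,-0.0011,0.0025,-0.0,-1.0],[0.0102,-0.0011,0.0025,-0.0,-1.0],[0.0102,-0.0011,0.0025,-0.0,-1.0],[0.0101,-0.0011,0.0025,-0.0,-1.0],[0.0102,-0.001,0.0025,-0.0,-1.0],[0.0101,-0.0011,0.0025,-0.0,-1.0],[0.0,0.0,0.0,0.0,-1.0],[0.0,0.0,0.0,0.0,-1.0]]
end [560.5 -21.8 110. ] 4.3
```

servo_tool:
  steps:
    - [0,0,-0.024,0,-1]
    - [0,0,-0.024,0,-1]
    - [0,0,-0.024,0,-1]
    - [0,0,-0.024,0,-1]
    - [-0.01,-0.023,-0.005,-0.005,-1]
    - [-0.01,-0.023,-0.005,-0.005,-1]
    - [-0.0095,-0.023,-0.005,-0.005,-1]
    - [-0.0095,-0.023,-0.005,-0.005,-1]

```text
clock: 22.15
position: [0.5191, -0.2457, 0.1192]
eef_rot: [1.0, 0.014, -0.0, -0.0]
ft_force: [-0.0, -0.6, -1.4]
width: 0.0792
grasp_force: 30.0
```

servo_tool:
  steps:
    - [-0.0095,-0.0235,-0.005,-0.005,-1]
    - [-0.0095,-0.0235,-0.005,-0.005,-1]
    - [0.001,-0.028,0,-0.007,-1]
    - [0.001,-0.028,0,-0.007,-1]
    - [0.0015,-0.028,0,-0.007,-1]
    - [0.0015,-0.028,0,-0.006,-1]
    - [0.002,-0.028,0,-0.006,-1]
    - [0.002,-0.028,0,-0.006,-1]

```text
clock: 22.95
position: [0.4988, -0.0308, 0.1292]
eef_rot: [0.999, 0.039, 0.0, -0.0]
ft_force: [1.0, 0.4, -1.0]
width: 0.0792
grasp_force: 30.0
```

servo_tool:
  steps:
    - [0.01,-0.001,0.003,0,-1]
    - [0.01,-0.001,0.003,0,-1]
    - [0.01,-0.001,0.003,0,-1]
    - [0.01,-0.001,0.003,0,-1]
    - [0.01,-0.001,0.003,0,-1]
    - [0.01,-0.001,0.003,0,-1]
    - [0,0,0,0,-1]
    - [0,0,0,0,-1]

```text
clock: 23.75
position: [0.5583, -0.0216, 0.1106]
eef_rot: [0.999, 0.038, -0.001, 0.0]
ft_force: [-0.3, 0.4, -0.9]
width: 0.079
grasp_force: 30.0
```

```bash
python3 - <<'E'
from look import *
go([(*tray(-14,-23.5),100,4.33,2),(*tray(-14,-23.5),100,4.33,1)],-1)
E
```

```text
now [558.3 -21.6 110.6] psi 4.4 tilt 0.06 w 79.0 F [-0.3  0.4 -0.9] t 23.8
[[0.001,0.0002,0.0053,0.001,-1.0],[0.0011,0.0002,0.0053,0.0,-1.0],[-0.0,-0.0,0.0,0.0,-1.0],[0.0,0.0,0.0,0.0,-1.0],[0.0,0.0,0.0,0.0,-1.0],[0.0,0.0,0.0,0.0,-1.0],[0.0,0.0,0.0,0.0,-1.0],[0.0,0.0,0.0,0.0,-1.0]]
end [560.5 -21.8 100. ] 4.3
```

servo_tool:
  steps:
    - [0.0045,0,0.005,0,-1]
    - [0.005,0,0.005,0,-1]
    - [0.0045,0,0.005,0,-1]
    - [0,0,0.006,0,-1]
    - [0,0,0.006,0,-1]
    - [0,0,0.004,0,-1]
    - [0,0,0,0,-1]
    - [0,0,0,0,-1]

```text
clock: 24.55
position: [0.5724, -0.0203, 0.08]
eef_rot: [0.999, 0.039, -0.0, 0.0]
ft_force: [0.2, 0.0, 0.1]
width: 0.079
grasp_force: 30.0
```

servo_tool:
  steps:
    - [0,0,0.002,0,-1]
    - [0,0,0.002,0,-1]
    - [0,0,0.002,0,-1]
    - [0,0,0.001,0,-1]
    - [0,0,0,0,-1]
    - [0,0,0,0,-1]
    - [0,0,0,0,-1]
    - [0,0,0,0,-1]

```text
clock: 25.35
position: [0.5729, -0.0201, 0.0735]
eef_rot: [0.999, 0.039, 0.001, -0.0]
ft_force: [-0.4, 0.2, 5.2]
width: 0.0791
grasp_force: 30.0
```

```bash
python3 - <<'E'
from look import *
go([(*tray(-2,-23.5),69.5,4.33,3)],-1)
s=sense();print(s["grasp_force"],s["moment"])
E
```

```text
now [572.9 -20.1  73.5] psi 4.4 tilt 0.08 w 79.1 F [-0.4  0.2  5.2] t 25.4
[[-0.0002,0.0002,0.0013,0.001,-1.0],[-0.0002,0.0002,0.0014,0.0,-1.0],[-0.0002,0.0003,0.0013,0.001,-1.0],[0.0,0.0,0.0,0.0,-1.0],[0.0,0.0,0.0,0.0,-1.0],[0.0,0.0,0.0,0.0,-1.0],[0.0,0.0,0.0,0.0,-1.0],[0.0,0.0,0.0,0.0,-1.0]]
end [572.4 -20.9  69.5] 4.3
29.99738037586212 [0.41993093 0.09713783 0.0243544 ]
```

servo_tool:
  steps:
    - [0,0,0.001,0,-1]
    - [0,0.0005,0.001,0,-1]
    - [0,0,0.001,0,-1]
    - [0,0,0,0,-1]
    - [0,0,0,0,-1]
    - [0,0,0,0,-1]
    - [0,0,0,0,-1]
    - [0,0,0,0,-1]

```text
clock: 26.15
position: [0.5731, -0.0203, 0.0707]
eef_rot: [0.999, 0.039, 0.001, -0.0]
ft_force: [-1.3, 2.7, 6.1]
width: 0.0789
grasp_force: 30.0
```

```bash
python3 - <<'E'
from look import *
s,p,ps,_=now();print(p,ps,s["ft_force"],s["grasp_force"],s["moment"],s["width"])
p,d=read_camera("scene"); uv=proj("scene",[[.58,.0,.1]])[0].astype(int); r=cv2.resize(p[uv[1]-50:uv[1]+50,uv[0]-60:uv[0]+60],None,fx=6,fy=6,interpolation=cv2.INTER_CUBIC)
cv2.imwrite("pics/c2.png",r)
E
```

```text
[573.12179951 -20.32208995  70.69608531] 4.449996982521562 [-1.3011601   2.68656766  6.07725532] 30.0156569480896 [0.78042419 0.14197992 0.08467935] 0.07894526063765281
```

View pics/c2.png

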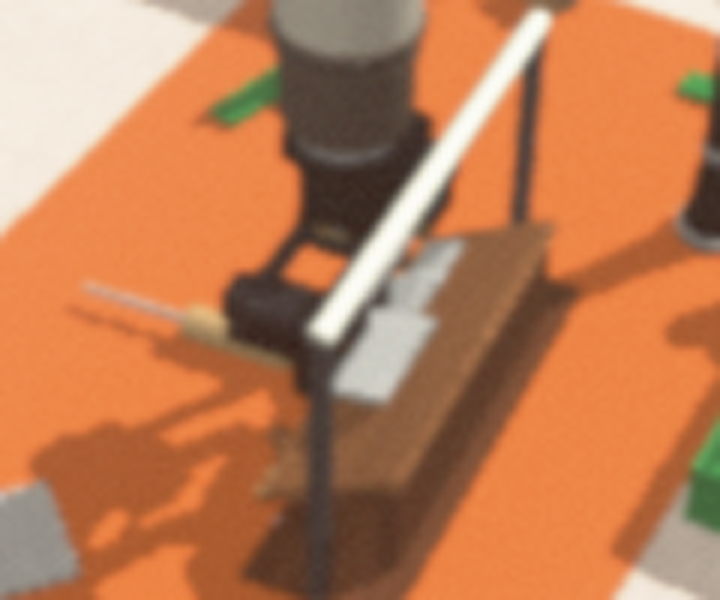

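C sits at about (385,355), lapping over B, with its right end still clear of the face. I'll release it now.

servo_tool:
  steps:
    - [0,0,0,0,1]
    - [0,0,0,0,1]
    - [0,0,0,0,1]
    - [0,0,0,0,1]
    - [0,0,-0.002,0,1]
    - [0,0,-0.004,0,1]
    - [0,0,-0.01,0,1]
    - [-0.001,0,-0.014,0,1]

```text
clock: 27.0
position: [0.5713, -0.0209, 0.1005]
eef_rot: [0.999, 0.039, -0.0, 0.0]
ft_force: [0.2, -0.2, -0.0]
width: 0.0871
grasp_force: 0.0
```

servo_tool:
  steps:
    - [-0.01,0,-0.012,0,1]
    - [-0.02,0,-0.012,0,1]
    - [-0.03,0,-0.012,0,1]
    - [-0.035,0,-0.005,0,1]
    - [-0.035,0,0,0,1]
    - [-0.03,0,0,0,1]
    - [0,0,0,0,1]
    - [0,0,0,0,1]

```text
clock: 27.8
position: [0.4119, -0.0332, 0.1422]
eef_rot: [0.999, 0.039, 0.001, -0.0]
ft_force: [-0.1, 0.5, 1.1]
width: 0.0867
grasp_force: 0.0
```

```bash
python3 - <<'E'
from look import *
D=np.array([451.2,-208.2]);ps=50.7; t=D-29*np.array([np.cos(np.radians(ps)),np.sin(np.radians(ps))]);print(t)
go([(*t,130,ps,10),(*t,25,ps,4)],1)
p=plate(tr=20); tilt(-58,-30,4,34); tilt(-10,15,4,22); tilt(66,105)
cv2.imwrite("pics/p4.png",cv2.resize(p[135:200,190:322],(792,390),interpolation=cv2.INTER_CUBIC))
E
```

```text
[ 432.83195469 -230.64136608]
now [411.9 -33.2 142.2] psi 4.5 tilt 0.15 w 86.7 F [-0.1  0.5  1.1] t 27.8
[[0.0006,0.0198,0.0012,-0.081,1.0],[-0.0011,0.0198,0.0012,-0.081,1.0],[-0.0027,0.0197,0.0012,-0.081,1.0],[-0.0042,0.0194,0.0012,-0.081,1.0],[-0.0058,0.019,0.0012,-0.081,1.0],[-0.0073,0.0185,0.0012,-0.08,1.0],[-0.0088,0.0178,0.0012,-0.081,1.0],[-0.0102,0.0171,0.0013,-0.08,1.0]]
[[-0.0115,0.0162,0.0012,-0.081,1.0],[-0.0127,0.0152,0.0013,-0.08,1.0],[0.0,-0.0,0.0262,-0.0,1.0],[0.0,-0.0,0.0263,-0.0,1.0],[0.0,-0.0,0.0262,-0.0,1.0],[0.0,-0.0,0.0263,-0.0,1.0],[0.0,0.0,0.0,0.0,1.0],[0.0,0.0,0.0,0.0,1.0]]
end [ 432.8 -230.7   25. ] 50.7
patch area 525.21875 a -7.7 42.9 t -52.0 93.8 ((16.575904846191406, 20.626670837402344), (49.239601135253906, 147.51780700683594), 2.552813768386841)
slope a 28.2 deg, along t 10.3 deg, z at a=12,t=mid: 64.9 (face 53.9) 333
slope a 31.6 deg, along t 11.8 deg, z at a=12,t=mid: 72.8 (face 53.9) 195
slope a 25.4 deg, along t 0.5 deg, z at a=12,t=mid: 61.9 (face 53.9) 284
```

View pics/p4.png

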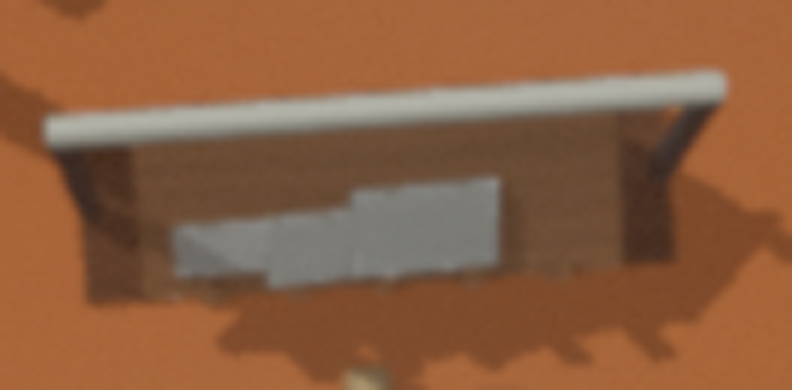

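C spans (350–498, 180–278), lapping over B with its right end down, and A and B haven't moved. On to plate D.

servo_tool:
  steps:
    - [0.0005,0.02,0,-0.08,1]
    - [-0.001,0.02,0,-0.08,1]
    - [-0.0025,0.0195,0,-0.08,1]
    - [-0.004,0.0195,0,-0.08,1]
    - [-0.006,0.019,0,-0.08,1]
    - [-0.0075,0.0185,0,-0.081,1]
    - [-0.009,0.018,0.003,-0.081,1]
    - [-0.01,0.017,0.004,-0.081,1]

```text
clock: 29.25
position: [0.4284, -0.1926, 0.1341]
eef_rot: [0.935, 0.354, 0.0, 0.0]
ft_force: [0.3, -0.8, -0.4]
width: 0.0865
grasp_force: 0.0
```

servo_tool:
  steps:
    - [-0.0115,0.016,0.005,-0.081,1]
    - [-0.0125,0.015,0,-0.081,1]
    - [0,0,0.026,0,1]
    - [0,0,0.026,0,1]
    - [0,0,0.026,0,1]
    - [0,0,0.026,0,1]
    - [0,0,0,0,1]
    - [0,0,0,0,1]

```text
clock: 30.05
position: [0.4324, -0.2308, 0.0252]
eef_rot: [0.904, 0.427, -0.0, -0.0]
ft_force: [-0.2, 0.7, 0.5]
width: 0.0868
grasp_force: 0.0
```

servo_tool:
  steps:
    - [0,0,0,0,1]
    - [0,0,0,0,1]
    - [0,0,0,0,1]
    - [0,0,0,0,1]
    - [0,0,0,0,1]
    - [0,0,0,0,1]
    - [0,0,0,0,1]
    - [0,0,0,0,1]

```text
clock: 30.85
position: [0.4322, -0.2307, 0.025]
eef_rot: [0.904, 0.427, -0.0, -0.0]
ft_force: [-1.0, -0.3, -0.1]
width: 0.0869
grasp_force: 0.0
```

```bash
python3 - <<'E'
from look import *
go([(432.8,-230.6,3,50.7,4)],1)
print(sense()["joints"][5])
E
```

```text
now [ 432.2 -230.7   25. ] psi 50.5 tilt 0.01 w 86.9 F [-1.  -0.3 -0.1] t 30.9
[[0.0001,0.0001,0.0055,-0.001,1.0],[0.0001,0.0001,0.0055,-0.001,1.0],[0.0001,0.0001,0.0055,-0.0,1.0],[0.0002,0.0001,0.0055,-0.001,1.0],[0.0,0.0,0.0,0.0,1.0],[0.0,0.0,0.0,0.0,1.0],[0.0,0.0,0.0,0.0,1.0],[0.0,0.0,0.0,0.0,1.0]]
end [ 432.8 -230.6    3. ] 50.7
2.6110558767881
```

servo_tool:
  steps:
    - [0,0,0.0055,0,1]
    - [0,0,0.0055,0,1]
    - [0,0,0.0055,-0.002,1]
    - [0,0,0.0055,0,1]
    - [0,0,0,0,-1]
    - [0,0,0,0,-1]
    - [0,0,0,0,-1]
    - [0,0,0,0,-1]

```text
clock: 31.65
position: [0.4321, -0.2307, 0.0028]
eef_rot: [0.904, 0.428, -0.0, -0.0]
ft_force: [0.4, -0.2, -0.5]
width: 0.0796
grasp_force: 30.0
```

```bash
python3 - <<'E'
from look import *
s,p,ps,tl=now(); print(s["grasp_force"])
go([(*p[:2],110,ps,4),(455,-130,130,25,8),(*tray(-75,-71),125,4.33,6),(*tray(-14,-70.5),108,4.33,6)],-1)
E
```

```text
29.999486804008484
now [ 432.1 -230.7    2.8] psi 50.7 tilt 0.02 w 79.6 F [ 0.4 -0.2 -0.5] t 31.6
[[0.0,0.0,-0.0268,-0.0,-1.0],[0.0,0.0,-0.0268,-0.0,-1.0],[0.0,0.0,-0.0268,-0.0,-1.0],[0.0,0.0,-0.0268,-0.0,-1.0],[0.0115,-0.0058,-0.0025,0.056,-1.0],[0.0112,-0.0064,-0.0025,0.056,-1.0],[0.0108,-0.007,-0.0025,0.056,-1.0],[0.0104,-0.0076,-0.0025,0.056,-1.0]]
[[0.01,-0.0082,-0.0025,0.056,-1.0],[0.0095,-0.0087,-0.0025,0.056,-1.0],[0.0091,-0.0093,-0.0025,0.056,-1.0],[0.0085,-0.0097,-0.0025,0.056,-1.0],[0.0112,-0.0051,0.0008,0.06,-1.0],[0.0109,-0.0058,0.0008,0.06,-1.0],[0.0106,-0.0064,0.0009,0.06,-1.0],[0.0101,-0.007,0.0008,0.06,-1.0]]
[[0.0097,-0.0077,0.0009,0.06,-1.0],[0.0093,-0.0082,0.0008,0.061,-1.0],[0.0102,-0.0001,0.0028,-0.0,-1.0],[0.0102,-0.0001,0.0028,-0.0,-1.0],[0.0101,-0.0001,0.0029,-0.0,-1.0],[0.0102,-0.0001,0.0028,-0.0,-1.0],[0.0101,-0.0,0.0029,-0.0,-1.0],[0.0102,-0.0001,0.0028,-0.0,-1.0]]
end [564.  -68.6 108. ] 4.3
```

servo_tool:
  steps:
    - [0,0,-0.0265,0,-1]
    - [0,0,-0.027,0,-1]
    - [0,0,-0.027,0,-1]
    - [0,0,-0.0265,0,-1]
    - [0.0115,-0.006,-0.0025,0.056,-1]
    - [0.011,-0.0065,-0.0025,0.056,-1]
    - [0.011,-0.007,-0.0025,0.056,-1]
    - [0.0105,-0.0075,-0.0025,0.056,-1]

```text
clock: 32.45
position: [0.443, -0.1797, 0.1199]
eef_rot: [0.946, 0.323, -0.0, -0.0]
ft_force: [0.7, -0.0, -0.9]
width: 0.0792
grasp_force: 30.0
```

servo_tool:
  steps:
    - [0.01,-0.008,-0.0025,0.056,-1]
    - [0.0095,-0.0085,-0.0025,0.056,-1]
    - [0.009,-0.0095,-0.0025,0.056,-1]
    - [0.0085,-0.0095,-0.0025,0.056,-1]
    - [0.011,-0.005,0.001,0.06,-1]
    - [0.011,-0.006,0.001,0.06,-1]
    - [0.0105,-0.0065,0.001,0.06,-1]
    - [0.01,-0.007,0.001,0.06,-1]

```text
clock: 33.25
position: [0.4866, -0.0922, 0.1256]
eef_rot: [0.995, 0.097, -0.001, -0.0]
ft_force: [0.5, 0.1, -1.4]
width: 0.0791
grasp_force: 30.0
```

servo_tool:
  steps:
    - [0.0095,-0.0075,0.001,0.06,-1]
    - [0.0095,-0.008,0.001,0.06,-1]
    - [0.01,0,0.003,0,-1]
    - [0.01,0,0.003,0,-1]
    - [0.01,0,0.003,0,-1]
    - [0.01,0,0.003,0,-1]
    - [0.01,0,0.003,0,-1]
    - [0.008,0,0.003,0,-1]

```text
clock: 34.05
position: [0.5619, -0.07, 0.1056]
eef_rot: [0.999, 0.038, -0.0, 0.0]
ft_force: [-1.2, 0.8, -0.6]
width: 0.0791
grasp_force: 30.0
```

servo_tool:
  steps:
    - [0,0,0.002,0,-1]
    - [0,0,0.002,0,-1]
    - [0,0,0,0,-1]
    - [0,0,0,0,-1]
    - [0,0,0,0,-1]
    - [0,0,0,0,-1]
    - [0,0,0,0,-1]
    - [0,0,0,0,-1]

```text
clock: 34.85
position: [0.561, -0.0698, 0.1022]
eef_rot: [0.999, 0.038, 0.0, -0.0]
ft_force: [-0.5, 0.1, -1.2]
width: 0.0792
grasp_force: 30.0
```

```bash
python3 - <<'E'
from look import *
go([(*tray(-2,-70.5),85,4.33,5)],-1)
print(sense()["grasp_force"])
E
```

```text
now [561.  -69.8 102.2] psi 4.4 tilt 0.01 w 79.2 F [-0.5  0.1 -1.2] t 34.9
[[0.003,-0.0002,0.0034,0.0,-1.0],[0.003,-0.0002,0.0034,0.0,-1.0],[0.003,-0.0002,0.0035,0.0,-1.0],[0.0031,-0.0002,0.0034,0.0,-1.0],[0.003,-0.0002,0.0035,0.001,-1.0],[0.0,0.0,0.0,0.0,-1.0],[0.0,0.0,0.0,0.0,-1.0],[0.0,0.0,0.0,0.0,-1.0]]
end [576.  -67.7  85. ] 4.3
29.9991238117218
```

servo_tool:
  steps:
    - [0.003,0,0.0035,0,-1]
    - [0.003,0,0.0035,0,-1]
    - [0.003,0,0.0035,0,-1]
    - [0.003,-0.0005,0.0035,0,-1]
    - [0.003,-0.0005,0.003,0,-1]
    - [0,0,0.003,0,-1]
    - [0,0,0.002,0,-1]
    - [0,0,0,0,-1]

```text
clock: 35.65
position: [0.5765, -0.0676, 0.0804]
eef_rot: [0.999, 0.038, 0.001, -0.0]
ft_force: [0.8, 0.4, 2.3]
width: 0.0792
grasp_force: 30.0
```

servo_tool:
  steps:
    - [0,0,0.002,0,-1]
    - [0,0,0.002,0,-1]
    - [0,0,0.002,0,-1]
    - [0,0,0.001,0,-1]
    - [0,0,0,0,-1]
    - [0,0,0,0,-1]
    - [0,0,0,0,-1]
    - [0,0,0,0,-1]

```text
clock: 36.45
position: [0.5764, -0.0677, 0.0733]
eef_rot: [0.999, 0.038, 0.001, 0.0]
ft_force: [2.0, 1.2, 5.6]
width: 0.0791
grasp_force: 30.0
```

```bash
python3 - <<'E'
from look import *
go([(*tray(-2,-70.5),70.5,4.33,5)],-1)
print(sense()["grasp_force"],sense()["moment"])
E
```

```text
now [576.4 -67.7  73.3] psi 4.4 tilt 0.07 w 79.1 F [2.  1.2 5.6] t 36.5
[[-0.0001,0.0,0.0006,0.0,-1.0],[-0.0001,0.0,0.0006,0.0,-1.0],[-0.0001,0.0,0.0005,0.0,-1.0],[-0.0001,0.0,0.0006,0.0,-1.0],[-0.0,0.0,0.0005,0.001,-1.0],[0.0,0.0,0.0,0.0,-1.0],[0.0,0.0,0.0,0.0,-1.0],[0.0,0.0,0.0,0.0,-1.0]]
end [576.  -67.7  70.5] 4.3
30.013516545295715 [ 0.47902961 -0.65066801 -0.03104219]
```

servo_tool:
  steps:
    - [0,0,0.001,0,-1]
    - [0,0,0.001,0,-1]
    - [0,0,0.0005,0,-1]
    - [0,0,0,0,-1]
    - [0,0,0,0,1]
    - [0,0,0,0,1]
    - [0,0,0,0,1]
    - [0,0,0,0,1]

```text
clock: 37.25
position: [0.5749, -0.0678, 0.0698]
eef_rot: [0.999, 0.038, -0.001, 0.0]
ft_force: [0.4, 0.2, -0.3]
width: 0.0866
grasp_force: 0.0
```

servo_tool:
  steps:
    - [0,0,-0.002,0,1]
    - [0,0,-0.004,0,1]
    - [0,0,-0.01,0,1]
    - [-0.001,0,-0.014,0,1]
    - [-0.01,0,-0.012,0,1]
    - [-0.02,0,-0.012,0,1]
    - [-0.03,0,-0.012,0,1]
    - [-0.035,0,-0.005,0,1]

```text
clock: 38.05
position: [0.4798, -0.075, 0.1433]
eef_rot: [0.999, 0.038, 0.002, -0.0]
ft_force: [-0.0, 0.8, -0.2]
width: 0.087
grasp_force: 0.0
```

servo_tool:
  steps:
    - [-0.035,0,0,0,1]
    - [-0.03,0,0,0,1]
    - [0,0,0,0,1]
    - [0,0,0,0,1]
    - [0,0,0,0,1]
    - [0,0,0,0,1]
    - [0,0,0,0,1]
    - [0,0,0,0,1]

```text
clock: 38.85
position: [0.4156, -0.0799, 0.1413]
eef_rot: [0.999, 0.038, -0.0, 0.0]
ft_force: [0.3, -0.3, -0.0]
width: 0.0872
grasp_force: 0.0
```

```bash
python3 - <<'E'
from look import *
s,p,_,_=now(); print(p,s["ft_force"],s["clock"])
p=plate(tr=-23); 
tilt(-106,-78,4,40); tilt(-60,-36,4,26); tilt(-10,12,4,22); tilt(66,105)
im=np.mean([read_camera("top")[0].astype(float) for _ in range(4)],0)
sil=(im[...,2]-im[...,0]<45)&(im[...,0]>85)
# per plate: extent in a of the silver column at given t, and silver profile along t at two a
def col(t,z0):
    a=np.arange(-20,65,1.); P=np.array([np.r_[tray(x,t)/1e3,(z0+.577*x)/1e3] for x in a]); uv=proj("top",P).astype(np.float32)
    v=cv2.remap((im[...,2]-im[...,0]).astype(np.float32),uv[:,0].reshape(-1,1),uv[:,1].reshape(-1,1),1).ravel(); k=np.nonzero(v<38)[0]; return (a[k[0]],a[k[-1]]) if len(k) else None
for t in(105,80,70,60,45,25,10,0,-15,-35,-45,-55,-65,-80,-95,-105): print(t,col(t,55.1+ (4 if t<66 else 0)))
for x in (8,18,36,45):
    t=np.arange(-125,125,1.);P=np.array([np.r_[tray(x,q)/1e3,(57+.577*x)/1e3] for q in t]); uv=proj("top",P).astype(np.float32)
    v=cv2.remap((im[...,2]-im[...,0]).astype(np.float32),uv[:,0].reshape(-1,1),uv[:,1].reshape(-1,1),1).ravel(); k=np.nonzero(v<38)[0]; print(x,(t[k[0]],t[k[-1]]) if len(k) else None)
E
```

```text
[415.64429872 -79.93481556 141.27565447] [ 0.30361221 -0.27272425 -0.01446096] 38.85
patch area 650.4140625 a -6.8 53.7 t -95.2 52.1 ((23.254169464111328, -21.553054809570312), (58.94157028198242, 148.8189697265625), 1.569466471672058)
slope a 29.6 deg, along t 8.6 deg, z at a=12,t=mid: 64.9 (face 53.9) 385
slope a 31.3 deg, along t 12.9 deg, z at a=12,t=mid: 72.3 (face 53.9) 208
slope a 33.3 deg, along t 12.1 deg, z at a=12,t=mid: 72.5 (face 53.9) 167
slope a 32.8 deg, along t -1.6 deg, z at a=12,t=mid: 61.9 (face 53.9) 288
105 (np.float64(0.0), np.float64(28.0))
80 (np.float64(0.0), np.float64(29.0))
70 (np.float64(-1.0), np.float64(29.0))
60 (np.float64(-8.0), np.float64(28.0))
45 (np.float64(-8.0), np.float64(29.0))
25 (np.float64(-7.0), np.float64(31.0))
10 (np.float64(-7.0), np.float64(39.0))
0 (np.float64(-7.0), np.float64(39.0))
-15 (np.float64(-7.0), np.float64(39.0))
-35 (np.float64(-7.0), np.float64(49.0))
-45 (np.float64(-6.0), np.float64(49.0))
-55 (np.float64(-6.0), np.float64(50.0))
-65 (np.float64(-6.0), np.float64(50.0))
-80 (np.float64(-6.0), np.float64(50.0))
-95 (np.float64(-5.0), np.float64(49.0))
-105 (np.float64(-5.0), np.float64(50.0))
8 (np.float64(-111.0), np.float64(113.0))
18 (np.float64(-112.0), np.float64(115.0))
36 (np.float64(-113.0), np.float64(17.0))
45 (np.float64(-112.0), np.float64(-29.0))
```

```bash
python3 -c "
from cell import *
print(finish_job())"
```

```text
the job is handed in; nothing more can be done
None
```

I handed the job in at about 39 s: all four plates are fanned along the tray, narrowest to widest from the left. Each laps over the one before with its right end down, and by camera they are within the limits, though plate A is the closest at about 5 mm above the ledge line (limit 8). The hand-in returned no verdict, and I saw no sign of contact with the light bar or the bystanders but did not measure it.

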